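# Line up the pod caddies and date-stamp their lids

## Robot

A 6-joint arm with a two-finger parallel gripper is mounted at the origin on the work surface. World frame = base frame: x ahead of the robot, y to its left, z up, the work surface at z = 0. Lengths are in m, angles in degrees, forces in N, time in s.
With the tool pointing down it reaches from about 0.4 to 0.825 m from the base axis. Payload 7 kg.
Tool frame: the origin (TCP) lies midway between the tips of the shut fingers; the grasp point (between the pads) lies 19 mm behind it (r.grip_depth is the distance from the TCP to the grasp point, in m); z points along the fingers, y is the line along which they close (so a half turn about z gives the same grasp; the last joint's range is limited). The gripper opens to 88 mm and grips with 3 to 60 N. Pads are 19 mm wide; open, the fingers measure 130 mm over their backs; the gripper's body (78 mm by 193 mm) begins 47 mm behind the grasp point.
Start: joints at [81.71, 20.546, 0.682, 0, -70.136, -16.507], TCP at [0.283, 0.613, 0.227] pointing down, gripper open.
Joint ranges: [-176.03, 176.03], [-82.01, 121.73], [-58.28, 71.71], [-173.87, 95.51], [-174.79, -0.11], [-173.66, 173.66]. Speed limits (degrees/s): [136.94, 136.94, 172.46, 180, 180, 180].

## Interface

Orientations are given as [roll, pitch, yaw] about the fixed x, y, z axes, in that order (R = Rz(yaw) Ry(pitch) Rx(roll)).
In Python, from plant import r, capture, close_job, search_frame, outline_of gives the robot as it stands.
- The arm moves only by the shell command python3 -m creep 'ROWS' [FORCE]. ROWS is JSON, a list of rows, each a list of 7 numbers: the finger opening in mm, from 0 to 87.6, then the shift along the world's x, y, z in units of 25 mm (1.0 is 25 mm), then the turn, a rotation vector about the world's x, y, z in degrees. In form: [[hand, x, y, z, ax, ay, az], ...]. A call has 1 to 8 rows; each row shifts and turns the commanded pose from where the row before left it; what a row does not reach is not made up. A row lasts 1/12 s, in which the tool goes at most 41.7 mm and 7.16 degrees, less where a joint would pass 70% of its speed; a pose out of reach is approached as far as the arm can. A call is refused whole if a number of a shift passes 1 or a number of a turn 7.16, either way. A call with a gripper value outside its range is refused whole. The fingers move at their own pace and stop on an object; FORCE is the grip in N (left out, the last holds). Time passes only in rows, so rows that do not move let the fingers close. It gives the time, the measured TCP pose, the force, the opening and the grip force at its end, in the units of the state.
- r.get_state(): the state, without advancing time (a new reading comes with each control period).
- capture(name): name is "scene" or "top" or "wrist"; returns a dict with "frame" (384x512x3 uint8, red, green, blue), "K" (3x3 intrinsics, pixels), "k1" (the pictures are not rectified: a ray, as slopes to the right and down, at radius r is drawn at 1 + k1 r^2 times it, then the intrinsics apply), "origin" and "rotation" of the camera in the world. Camera axes: x right, y down, z forward; pixel columns grow to the right and rows downward; lengths in m; the calibration is good to about 2 mm. A picture is of the moment at which its call begins. There is no depth.
- close_job(): hands the job in; it is judged then, once.
Trained networks look in a picture, given as the dict that the camera call returned (one of the last four; its "shot" number tells which), for a name from the list of things; names that differ only in an ending like _2 or _b are one class to them, and where a whole thing is asked for, a point or a joint stands for the part that bears it (a point fixed in the world has none). Each returns a list of dicts, best first, with "conf" (0 to 1); they miss things now and then, are a little off and sometimes report something else, mostly with a low value. They report only what shows in the picture. A call takes as long as a camera call. They do not tell look-alikes from the thing itself.
- search_frame(picture, target): "bbox" ([left, top, right, bottom] in pixels, round what is visible of it).
- outline_of(picture, target): "region" (384x512 bool, what is visible of it) and "bbox" ([left, top, right, bottom] in pixels, round what is visible of it).
The state is a dict: "time_s": time; "joints": joint angles; "qd": joint speeds; "joint_torque": joint torques, N m; "tcp_pos": TCP position; "eef_rot": TCP orientation; "contact_force": force on the tool from outside, world axes, zero at the start; "moment": the same for the moment, N m; "gripper_width": finger opening in m; "gripper_force": force on a finger pad.
Only numpy, scipy, OpenCV 4.12 (cv2) and the standard library are available. Lean on these libraries where they do the work, as an engineer would, in place of code of your own. Each camera call takes 0.05 s, during which the arm holds its last target. There are 200 camera calls.

## Task

Stand all the square pod caddies upright in one neat, straight row along the dark middle line of the low wooden shelf: the shortest close against the shelf's upright end stop, then each next taller one close beside it, square to the shelf, with gaps of well under a finger's width. When the row is complete, take the date stamp, press it on the ink pad, then press it squarely on the paper disc in the middle of each caddy's lid in turn, from the shortest to the tallest. Finally stand the stamp upright on the middle of its cork coaster, leave the row neat (straighten it if anything has shifted), let go of everything, and do not knock over or push away the mug, sugar shaker or teaspoon.

Things in the scene. Friction and masses are not known exactly. Their poses are not given: they have to be found in the camera images.
- shelf: low fixed wooden counter shelf, 140 mm deep (x), 400 mm long (y), flat top 50 mm above the ledge, open at the front, back and its -y end; a dark line 12 mm wide inlaid along the middle of its top (its y axis, x = 0). Origin on the ledge under its centre; z up
- stop (a point): point on the shelf's top, on the middle line, at the inner face of the upright end stop (a board 12 mm thick and 50 mm tall across the shelf's +y end); axes as the shelf's, so the row runs from here towards -y (the robot's right)
- caddy1: lidded hard plastic pod caddy, an upright square block 60 x 60 mm and 60 mm tall, grey with a weighted black base and a flat black lid and a white paper disc 46 mm across in the middle of the lid; five sizes exist (60, 70, 80, 90, 100 mm tall), not all are present. Origin at the centre of its underside, z up; it may be turned by any amount and is alike on all four sides
- caddy2: lidded hard plastic pod caddy, an upright square block 60 x 60 mm and 70 mm tall, grey with a weighted black base and a flat black lid and a white paper disc 46 mm across in the middle of the lid; five sizes exist (60, 70, 80, 90, 100 mm tall), not all are present. Origin at the centre of its underside, z up; it may be turned by any amount and is alike on all four sides
- caddy3: lidded hard plastic pod caddy, an upright square block 60 x 60 mm and 80 mm tall, grey with a weighted black base and a flat black lid and a white paper disc 46 mm across in the middle of the lid; five sizes exist (60, 70, 80, 90, 100 mm tall), not all are present. Origin at the centre of its underside, z up; it may be turned by any amount and is alike on all four sides
- caddy4: lidded hard plastic pod caddy, an upright square block 60 x 60 mm and 90 mm tall, grey with a weighted black base and a flat black lid and a white paper disc 46 mm across in the middle of the lid; five sizes exist (60, 70, 80, 90, 100 mm tall), not all are present. Origin at the centre of its underside, z up; it may be turned by any amount and is alike on all four sides
- caddy5: lidded hard plastic pod caddy, an upright square block 60 x 60 mm and 100 mm tall, grey with a weighted black base and a flat black lid and a white paper disc 46 mm across in the middle of the lid; five sizes exist (60, 70, 80, 90, 100 mm tall), not all are present. Origin at the centre of its underside, z up; it may be turned by any amount and is alike on all four sides
- stamp: hand date stamp, 105 mm tall, standing upright: foot 34 x 34 mm and 18 mm high, above it a square wooden handle 26 x 26 mm up to the top, sides parallel to the foot's. Origin at the centre of the stamping face (underside), z up
- coaster: fixed square cork coaster, 90 x 90 mm, 8 mm thick, on which the stamp stands. Origin at the centre of its underside on the ledge
- inkpad: fixed square ink pad in a steel tin 90 x 90 mm, its black pad 74 x 74 mm with its top 16 mm above the ledge. Origin at the centre of its underside
- mug: bystander: grey stoneware mug, 80 mm across, 90 mm tall, with a handle; origin at the centre of its underside
- shaker: bystander: glass sugar shaker with a steel top, 66 mm across, 134 mm tall; origin at the centre of its underside
- teaspoon: bystander: steel teaspoon 140 mm long, lying beyond the shelf
There are look-alikes about, which are no part of the job. Leave any purple or red look-alike of the caddy4 alone.

How it is judged (in metres and radians):
On the way, in this order (a step that is already met when the one before it is completed fails the run):
1. all the caddies present stand in the neat row on the shelf, shortest at the end stop, rising (x of caddy1 in the frame of shelf between -0.015 and 0.015 m and z of caddy1 in the frame of shelf between 0.042 and 0.058 m and y of caddy1 in the frame of stop between -0.044 and 0 m and angle between each of caddy1, caddy2, caddy3, caddy4, caddy5's own z axis and vertical below 0.1 rad and linear speed of each of caddy1, caddy2, caddy3, caddy4, caddy5 below 0.03 m/s and (angle between the x axis of caddy1 and the x axis of shelf, either way round below 0.15 rad or angle between the x axis of caddy1 and the y axis of shelf, either way round below 0.15 rad) and x of caddy2 in the frame of shelf between -0.015 and 0.015 m and z of caddy2 in the frame of shelf between 0.042 and 0.058 m and y of each of caddy2, caddy3, caddy4, caddy5 in the frame of stop below 0 m and (angle between the x axis of caddy2 and the x axis of shelf, either way round below 0.15 rad or angle between the x axis of caddy2 and the y axis of shelf, either way round below 0.15 rad) and (y of caddy2 in the frame of stop above -0.044 m or horizontal distance between caddy2 and caddy1 below 0.074 m) and x of caddy3 in the frame of shelf between -0.015 and 0.015 m and z of caddy3 in the frame of shelf between 0.042 and 0.058 m and (angle between the x axis of caddy3 and the x axis of shelf, either way round below 0.15 rad or angle between the x axis of caddy3 and the y axis of shelf, either way round below 0.15 rad) and (y of caddy3 in the frame of stop above -0.044 m or horizontal distance between caddy3 and caddy1 below 0.074 m or horizontal distance between caddy3 and caddy2 below 0.074 m) and x of caddy4 in the frame of shelf between -0.015 and 0.015 m and z of caddy4 in the frame of shelf between 0.042 and 0.058 m and (angle between the x axis of caddy4 and the x axis of shelf, either way round below 0.15 rad or angle between the x axis of caddy4 and the y axis of shelf, either way round below 0.15 rad) and (y of caddy4 in the frame of stop above -0.044 m or horizontal distance between caddy4 and caddy1 below 0.074 m or horizontal distance between caddy4 and caddy2 below 0.074 m or horizontal distance between caddy4 and caddy3 below 0.074 m) and x of caddy5 in the frame of shelf between -0.015 and 0.015 m and z of caddy5 in the frame of shelf between 0.042 and 0.058 m and (angle between the x axis of caddy5 and the x axis of shelf, either way round below 0.15 rad or angle between the x axis of caddy5 and the y axis of shelf, either way round below 0.15 rad) and (y of caddy5 in the frame of stop above -0.044 m or horizontal distance between caddy5 and caddy1 below 0.074 m or horizontal distance between caddy5 and caddy2 below 0.074 m or horizontal distance between caddy5 and caddy3 below 0.074 m or horizontal distance between caddy5 and caddy4 below 0.074 m)), for 0.3 s.
2. the stamp is pressed on the ink pad (horizontal distance between stamp and inkpad below 0.025 m and angle between the z axis of stamp and the z axis of inkpad, either way round below 0.25 rad and contact force between stamp and inkpad above 1 N), for 0.1 s.
3. the stamp is pressed on the disc of the 60 mm caddy's lid (horizontal distance between stamp and caddy1 below 0.015 m and angle between the z axis of stamp and the z axis of caddy1, either way round below 0.25 rad and contact force between stamp and caddy1 above 1 N), for 0.1 s.
4. the stamp is pressed on the disc of the 70 mm caddy's lid (horizontal distance between stamp and caddy2 below 0.015 m and angle between the z axis of stamp and the z axis of caddy2, either way round below 0.25 rad and contact force between stamp and caddy2 above 1 N), for 0.1 s.
5. the stamp is pressed on the disc of the 80 mm caddy's lid (horizontal distance between stamp and caddy3 below 0.015 m and angle between the z axis of stamp and the z axis of caddy3, either way round below 0.25 rad and contact force between stamp and caddy3 above 1 N), for 0.1 s.
6. the stamp is pressed on the disc of the 90 mm caddy's lid (horizontal distance between stamp and caddy4 below 0.015 m and angle between the z axis of stamp and the z axis of caddy4, either way round below 0.25 rad and contact force between stamp and caddy4 above 1 N), for 0.1 s.
7. the stamp is pressed on the disc of the 100 mm caddy's lid (horizontal distance between stamp and caddy5 below 0.015 m and angle between the z axis of stamp and the z axis of caddy5, either way round below 0.25 rad and contact force between stamp and caddy5 above 1 N), for 0.1 s.
At the end, for the whole second after the job is handed in: Caddies upright and still on the shelf, within 15 mm of its middle line and 0.15 rad of square; shortest within 14 mm of the stop, each next taller within 14 mm of its shorter neighbour; stamp upright on the coaster, within 28 mm of its centre (all of step 1 and horizontal distance between stamp and coaster below 0.028 m and z of stamp in the frame of coaster between 0.003 and 0.014 m and angle between stamp's own z axis and vertical below 0.1 rad and linear speed of stamp below 0.03 m/s); the robot touches nothing.
It fails at once if a bystander is pushed away or knocked over (distance of any of mug, shaker, teaspoon from where it was at the start of the episode above 0.06 m or angle between any of mug, shaker's own z axis and vertical above 0.6 rad).
Of caddy1, caddy2, caddy3, caddy4, caddy5 only 3 to 5 are there at a start; the rules pass over those that are not, and their reading is None.
At some moment in a run one of caddy1, caddy2, caddy3, caddy4, caddy5 may be knocked a few centimetres aside while the robot is not near it.
It also fails if it takes over 210 s, if anything falls off the work surface, if the arm or the gripper's body presses on something with over 40 N, if the wrist force passes 120 N, or if a joint passes its speed limit or range.

## Working session

There is one attempt and no reset: what is moved stays moved. The work goes in short steps, Python scripts to look and compute and a shell command to move; the robot and the scene stay as the last step left them, time stands still between calls to the robot, and variables do not carry over. Pictures are saved under pics/ and viewed, at most 14 in all, crops included, and the job is handed in when it is done.

```bash
ls; mkdir -p pics; python3 - <<'E'
from plant import *
import cv2,numpy as np
print(r.get_state(), r.grip_depth)
for n in ("scene","top"):
    p=capture(n); cv2.imwrite(f"pics/{n}0.png",p["frame"][:,:,::-1]); print(n,p["K"],p["k1"],p["origin"],p["rotation"],p["shot"])
    for t in "caddy1 caddy2 caddy3 caddy4 caddy5 stamp coaster inkpad shelf mug shaker teaspoon".split():
        print(t,[(round(d["conf"],2),np.round(d["bbox"]).astype(int).tolist()) for d in search_frame(p,t)])
E
```

```text
pics
{'time_s': 0.0, 'joints': array([ 8.17117969e+01,  2.05890421e+01,  6.33298820e-01, -1.95501313e-02,
       -7.01354011e+01, -1.65076217e+01]), 'qd': array([ 0.01085107, -0.0015783 ,  0.01524041, -0.08630536, -0.03736728,
       -0.00093044]), 'joint_torque': array([ 1.38869789e-03, -5.82719314e+01,  2.93048644e+01,  6.99741885e+00,
        6.85591658e-03, -1.58814692e-04]), 'tcp_pos': array([0.28290013, 0.61231495, 0.22564788]), 'eef_rot': array([ 1.79907390e+02, -8.27948243e-03, -2.48024759e+01]), 'contact_force': array([ 0.26794702,  0.2590572 , -0.77458817]), 'moment': array([-0.01559215, -0.01744254,  0.00248466]), 'gripper_force': 0.0, 'gripper_width': 0.08766411494875101} 0.0188
scene [[439.88708361   0.         253.35424433]
 [  0.         439.88708361 198.696256  ]
 [  0.           0.           1.        ]] 0.04569425068039906 [ 1.17294166 -0.30271974  1.28859847] [-148.41931217    0.19194718   64.71119854] 1
caddy1 [(0.98, [138, 218, 166, 248]), (0.9, [110, 192, 139, 223]), (0.83, [323, 149, 342, 177]), (0.72, [111, 150, 138, 185]), (0.67, [266, 167, 288, 190]), (0.63,
[... 1896 characters left out ...]
158, 212]), (0.87, [195, 193, 215, 214]), (0.83, [331, 177, 358, 205]), (0.8, [344, 212, 372, 239]), (0.71, [339, 265, 369, 288]), (0.56, [270, 183, 296, 205])]
caddy5 [(0.88, [132, 183, 158, 212]), (0.87, [195, 193, 215, 214]), (0.83, [331, 177, 358, 205]), (0.8, [344, 212, 372, 239]), (0.71, [339, 265, 369, 288]), (0.56, [270, 183, 296, 205])]
stamp [(0.45, [124, 149, 143, 166])]
coaster [(0.65, [125, 148, 152, 174])]
inkpad [(0.68, [341, 144, 369, 176])]
shelf [(0.72, [128, 150, 151, 175]), (0.62, [177, 127, 301, 175])]
mug [(0.96, [163, 220, 193, 257]), (0.44, [340, 148, 366, 174])]
shaker [(0.97, [308, 218, 334, 243])]
teaspoon [(0.51, [257, 88, 300, 106]), (0.42, [195, 193, 218, 214])]
```

```bash
python3 - <<'E'
import cv2
t=cv2.imread("pics/top0.png")[75:305,100:400]; cv2.imwrite("pics/topc.png",cv2.resize(t,None,fx=2.6,fy=2.6,interpolation=cv2.INTER_CUBIC))
t=cv2.imread("pics/scene0.png")[120:320,95:395]; cv2.imwrite("pics/scenec.png",cv2.resize(t,None,fx=2.6,fy=2.6,interpolation=cv2.INTER_CUBIC))
E
```

```text
(no output)
```

View pics/topc.png

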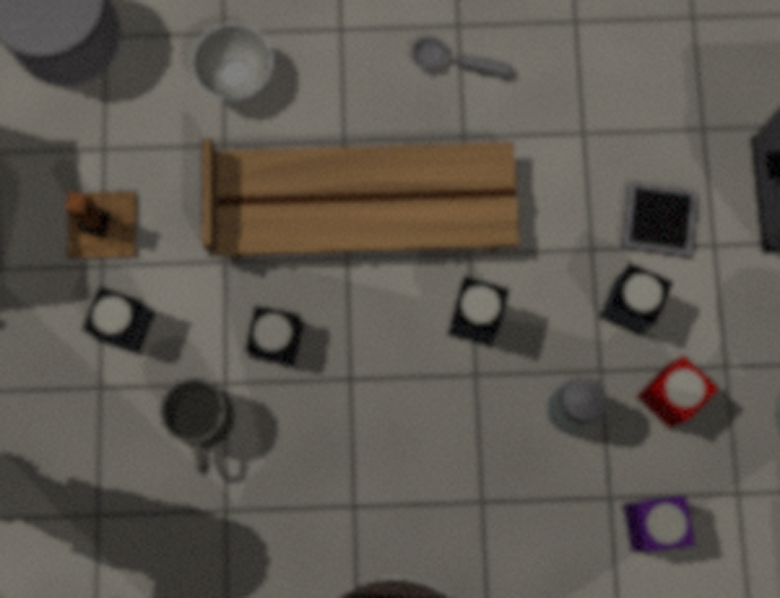

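View pics/scenec.png

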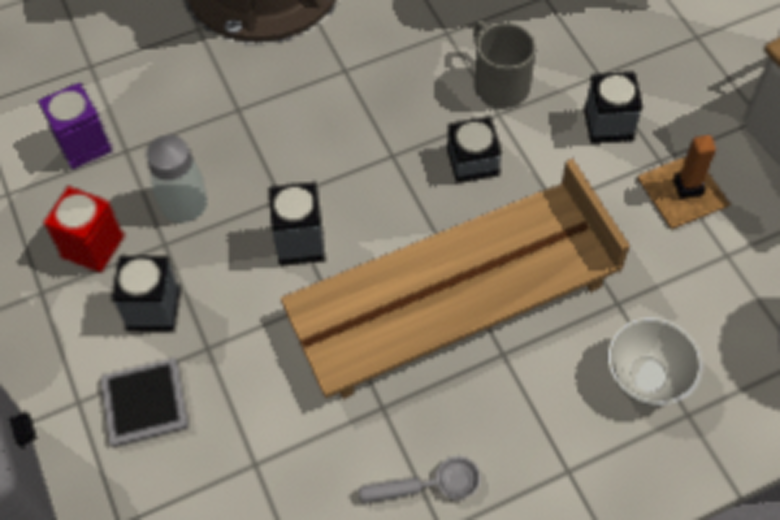

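```bash
cat > h.py <<'E'
from plant import *
import cv2, numpy as np
from scipy.spatial.transform import Rotation as R
from scipy.optimize import minimize, least_squares
def cam(p):
    M=R.from_euler("xyz",p["rotation"],degrees=True).as_matrix() if np.ndim(p["rotation"])==1 else np.array(p["rotation"])
    return M,np.array(p["origin"]),np.array([p["k1"],0,0,0.])
def proj(p,X):
    M,o,d=cam(p); X=np.atleast_2d(X).astype(float)
    return cv2.projectPoints(X,cv2.Rodrigues(M.T)[0],-M.T@o,p["K"],d)[0][:,0]
def ray(p,uv):
    M,o,d=cam(p); q=cv2.undistortPoints(np.array(uv,float).reshape(-1,1,2),p["K"],d)[:,0]
    return np.c_[q,np.ones(len(q))]@M.T
def at_z(p,uv,z):
    v=ray(p,uv); o=np.array(p["origin"]); return o+v*((z-o[2])/v[:,2])[:,None]
def tri(obs):   # [(picture,(u,v)),...] -> point, residual px
    f=lambda X:np.concatenate([proj(p,X)[0]-uv for p,uv in obs])
    s=least_squares(f,at_z(*obs[0],0.07)[0]); return s.x,np.abs(s.fun).max()
def disc(p,bb):  # centre of the white disc in a box
    l,t,rr,b=[int(round(v)) for v in bb]; l-=2;t-=2;rr+=2;b+=2
    f=p["frame"][t:b,l:rr].astype(float); g=f.min(2); th=0.5*(g.max()+np.median(g))
    n,lab,st,_=cv2.connectedComponentsWithStats((g>th).astype(np.uint8)); k=1+np.argmax(st[1:,4])
    w=np.where(cv2.dilate((lab==k).astype(np.uint8),np.ones((3,3)))>0,np.clip(g-0.6*th,0,None),0)
    yy,xx=np.mgrid[:w.shape[0],:w.shape[1]]; return np.array([l+(w*xx).sum()/w.sum(),t+(w*yy).sum()/w.sum()]),st[k,4]
def box(x,y,a,h,z0=0,s=.06):
    c=np.array([[1,1],[1,-1],[-1,-1],[-1,1]])*s/2; ca,sa=np.cos(a),np.sin(a)
    c=c@np.array([[ca,sa],[-sa,ca]])+[x,y]
    return np.r_[np.c_[c,np.full(4,z0)],np.c_[c,np.full(4,z0+h)]]
def iou_box(ms,x,y,a,h,z0,s=.06):
    o=0
    for p,m in ms:
        q=cv2.convexHull(proj(p,box(x,y,a,h,z0,s)).astype(np.float32))[:,0]
        S=4; img=np.zeros((384*S,512*S),np.uint8); cv2.fillConvexPoly(img,np.round((q+.5)*S*16-8).astype(np.int32),1,shift=4)
        f=cv2.resize(img.astype(np.float32),(512,384),interpolation=cv2.INTER_AREA)
        o+=np.minimum(f,m).sum()/np.maximum(f,m).sum()
    return o/len(ms)
def fit(ms,x,y,h,z0=0,s=.06):
    best=max((iou_box(ms,x,y,a,h,z0,s),a) for a in np.radians(np.arange(-45,45,5)))[1]
    f=lambda v:-iou_box(ms,x+v[0]*.01,y+v[1]*.01,best+v[2]*.1,h,z0,s)
    m=minimize(f,[0,0,0],method="Nelder-Mead",options=dict(initial_simplex=[[0,0,0],[.3,0,0],[0,.3,0],[0,0,.6]],maxfev=80))
    return x+m.x[0]*.01,y+m.x[1]*.01,(np.degrees(best+m.x[2]*.1)+45)%90-45,-m.fun
E
cat > look.py <<'E'
from h import *
ps={n:capture(n) for n in("top","scene")}
det={n:outline_of(p,"caddy3") for n,p in ps.items()}
D={n:[(d,*disc(p,d["bbox"])) for d in det[n]] for n,p in ps.items()}
for d,c,a in D["top"]:
    if not 25<a<400: print("skip",c,a);continue
    best=None
    for e,c2,a2 in D["scene"]:
        X,res=tri([(ps["top"],c),(ps["scene"],c2)])
        if 0.03<X[2]<0.17 and (best is None or res<best[1]): best=(X,res,e,c2)
    if best is None or best[1]>3: print("nomatch",c,[at_z(ps["top"],c,.07)]); continue
    X,res,e,c2=best
    z0=0.0 if X[2]<0.107 and not(X[0]>.5 and 0) else 0.05
    h=X[2]-z0
    f=fit([(ps["top"],d["region"]),(ps["scene"],e["region"])],X[0],X[1],h,z0)
    rgb=ps["top"]["frame"][d["region"]].mean(0).round()
    print("top",c.round(),"scene",c2.round(),"X",X.round(4),"res %.1f"%res,"fit",np.round(f,4),rgb)
E
cat > first.py <<'E'
from h import *
exec(open("look.py").read())
for t,z,zt in(("coaster",.008,0),("inkpad",.012,0)):
    o={n:outline_of(p,t) for n,p in ps.items()}
    for n in o:
        for d in o[n][:2]:
            q=cv2.minAreaRect(np.argwhere(d["region"])[:,::-1].astype(np.float32)); k=cv2.boxPoints(q); W=at_z(ps[n],k,z)
            print(t,n,round(d["conf"],2),W[:,:2].mean(0).round(4),np.round(np.linalg.norm(np.diff(W,axis=0),axis=1),3),np.degrees(np.arctan2(*(W[1]-W[0])[1::-1])).round(1))
    ms=[(ps[n],o[n][0]["region"]) for n in o if o[n]]
    if ms and t=="inkpad":
        X=at_z(ps[n],[np.argwhere(o[n][0]["region"])[:,::-1].mean(0)],z)[0]; print("fit",np.round(fit(ms,X[0],X[1],.016,0,.09),4))
for n in ps:
    for d in outline_of(ps[n],"stamp")[:2]:
        q=np.argwhere(d["region"])[:,::-1]; print("stamp",n,round(d["conf"],2),d["bbox"],q.mean(0).round(1))
# shelf: wood top corners, dark line
for n in ps:
    for d in outline_of(ps[n],"shelf")[:2]:
        q=cv2.minAreaRect(np.argwhere(d["region"])[:,::-1].astype(np.float32)); print("shelf",n,round(d["conf"],2),at_z(ps[n],cv2.boxPoints(q),.05).round(3).tolist())
E
python3 first.py
```

```text
top [363. 223.] scene [121. 195.] X [ 0.3309 -0.3628  0.1155] res 2.1 fit [  0.3316  -0.3528 -44.1313   0.674 ] [95. 57. 52.]
top [347. 187.] scene [148. 226.] X [ 0.454  -0.3242  0.0875] res 0.7 fit [  0.4534  -0.3217 -25.7492   0.9018] [63. 62. 58.]
top [142. 196.] scene [332. 154.] X [0.4506 0.3359 0.0763] res 0.6 fit [  0.4495   0.3355 -22.668    0.8989] [64. 63. 59.]
nomatch [284.40297784 191.55301736] [array([[ 0.44994391, -0.12228816,  0.07      ]])]
top [204. 202.] scene [277. 172.] X [0.4256 0.1382 0.057 ] res 0.7 fit [  0.4255   0.1378 -13.4665   0.9197] [63. 61. 57.]
top [356. 276.] scene [127. 157.] X [ 0.1752 -0.3169  0.1004] res 2.9 fit [ 0.1737 -0.3287  0.7807  0.8374] [74. 59. 78.]
coaster top 0.68 [0.5853 0.3692] [0.093 0.096 0.092] -92.0
coaster top 0.61 [0.3237 0.2358] [0.088 0.121 0.087] -55.9
coaster scene 0.89 [0.59   0.3629] [0.106 0.097 0.103] 90.0
coaster scene 0.34 [0.5659 0.3924] [0.104 0.041 0.104] 137.4
inkpad top 0.86 [ 0.5664 -0.3683] [0.094 0.092 0.094] -11.2
inkpad scene 0.88 [ 0.5713 -0.3745] [0.097 0.099 0.094] 77.0
inkpad scene 0.62 [0.5954 0.362 ] [0.095 0.092 0.092] 94.0
fit [  0.5691  -0.3724 -11.3501   0.9174]
stamp top 0.59 [125.4, 151.3, 141.5, 163.3] [133.4 157.2]
stamp scene 0.57 [354.7, 168.5, 370.3, 196.0] [361.8 184. ]
shelf top 0.72 [[0.526, 0.227, 0.05], [0.687, 0.227, 0.05], [0.672, -0.185, 0.05], [0.512, -0.176, 0.05]]
shelf scene 0.93 [[0.532, -0.183, 0.05], [0.509, 0.257, 0.05], [0.685, 0.231, 0.05], [0.694, -0.183, 0.05]]
shelf scene 0.39 [[0.376, -0.138, 0.05], [0.395, -0.077, 0.05], [0.509, -0.111, 0.05], [0.491, -0.17, 0.05]]
```

```bash
cat > shelf.py <<'E'
from h import *
ps={n:capture(n) for n in("top","scene")}
# C
c,_=disc(ps["top"],[272,183,296,205]); c2,_=disc(ps["scene"],[198,192,219,222]); print("C",c,c2,tri([(ps["top"],c),(ps["scene"],c2)]))
X,_=tri([(ps["top"],c),(ps["scene"],c2)])
ms=[(ps["top"],d["region"]) for d in outline_of(ps["top"],"caddy3") if d["bbox"][0]<284<d["bbox"][2]]
print("Cfit",len(ms),np.round(fit(ms,X[0],X[1],X[2]),4))
E1={"top":((184,152.5),(298,148.5)),"scene":((212,251),(320,207))}
for n,(a,b) in E1.items():
    a,b=np.array(a),np.array(b); g=ps[n]["frame"].sum(2).astype(float); u=(b-a)/np.linalg.norm(b-a); nv=np.array([-u[1],u[0]])
    P=[]
    for s in np.linspace(.08,.9,60):
        q=a+s*(b-a); off=np.arange(-4,4.1,.25); pts=(q+off[:,None]*nv).astype(np.float32)
        v=cv2.remap(g.astype(np.float32),pts[None,:,0],pts[None,:,1],cv2.INTER_LINEAR)[0]; w=np.clip(np.median(v)-v-25,0,None)
        if w.sum()>0: P.append(q+nv*(w*off).sum()/w.sum())
    W=at_z(ps[n],P,.05); k=np.polyfit(W[:,1],W[:,0],1); k=np.polyfit(*W[np.abs(np.polyval(k,W[:,1])-W[:,0])<.004][:,1::-1].T,1)
    print(n,"x = %.4f + %.4f y (%.2f deg)"%(k[1],k[0],np.degrees(np.arctan(k[0]))))
    # profile along the line, offset +-8px
    Y=np.arange(-.2,.26,.004)
    for dx in (-.035,.035):
        px=proj(ps[n],np.c_[np.polyval(k,Y)+dx,Y,np.full(len(Y),.05)]).astype(np.float32)
        v=cv2.remap(g.astype(np.float32),px[None,:,0],px[None,:,1],cv2.INTER_LINEAR)[0]
        print(n,dx,[(round(y,3),int(t)) for y,t in zip(Y,v) if y<-.15 or y>.17])
E
python3 shelf.py
```

```text
C [284.38255902 191.55298229] [207.50801587 197.7825554 ] (array([ 0.44399337, -0.12187207,  0.09729163]), np.float64(0.6447234875533638))
Cfit 1 [  0.4429  -0.1201 -19.7759   0.8974]
top x = 0.6005 + 0.0039 y (0.23 deg)
top -0.035 [(np.float64(-0.2), 270), (np.float64(-0.196), 223), (np.float64(-0.192), 205), (np.float64(-0.188), 205), (np.float64(-0.184), 205), (np.float64(-0.18), 209), (np.float64(-0.176), 230), (np.float64(-0.172), 255), (np.float64(-0.168), 254), (np.float64(-0.164), 254), (np.float64(-0.16), 258), (np.float64(-0.156), 259), (np.float64(-0.152), 264), (np.float64(0.172), 247), (np.float64(0.176), 231), (np.float64(0.18), 186), (np.float64(0.184), 149), (np.float64(0.188), 145), (np.float64(0.192), 145), (np.float64(0.196), 142), (np.float64(0.2), 147), (np.float64(0.204), 128), (np.float64(0.208), 123), (np.float64(0.212), 109), (np.float64(0.216), 140), (np.float64(0.22), 211), (np.float64(0.224), 246), (np.float64(0.228), 247), (np.float64(0.232), 270), (np.float64(0.236), 284), (np.float64(0.24), 291), (np.float64(0.244), 304), (np.float64(0.248), 308), (np.f
[... 2165 characters left out ...]
(np.float64(-0.168), 379), (np.float64(-0.164), 382), (np.float64(-0.16), 382), (np.float64(-0.156), 382), (np.float64(-0.152), 384), (np.float64(0.172), 313), (np.float64(0.176), 234), (np.float64(0.18), 215), (np.float64(0.184), 219), (np.float64(0.188), 222), (np.float64(0.192), 226), (np.float64(0.196), 226), (np.float64(0.2), 225), (np.float64(0.204), 207), (np.float64(0.208), 155), (np.float64(0.212), 135), (np.float64(0.216), 142), (np.float64(0.22), 142), (np.float64(0.224), 175), (np.float64(0.228), 294), (np.float64(0.232), 335), (np.float64(0.236), 360), (np.float64(0.24), 438), (np.float64(0.244), 467), (np.float64(0.248), 470), (np.float64(0.252), 471), (np.float64(0.256), 471)]
```

```bash
C='python3 -m creep'
python3 -m creep '[[87.6,0.285,-0.95,0,0,0,0.6],[87.6,0.285,-0.95,0,0,0,0.6],[87.6,0.285,-0.95,0,0,0,0.6],[87.6,0.285,-0.95,0,0,0,0.6],[87.6,0.285,-0.95,0,0,0,0.6],[87.6,0.285,-0.95,0,0,0,0.6],[87.6,0.285,-0.95,0,0,0,0.6],[87.6,0.285,-0.95,0,0,0,0.6]]' 25
python3 -m creep '[[87.6,0.285,-0.95,0,0,0,0.6],[87.6,0.285,-0.95,0,0,0,0.6],[87.6,0.285,-0.95,0,0,0,0.6],[87.6,0.285,-0.95,0,0,0,0.6],[87.6,0.285,-0.95,0,0,0,0.6],[87.6,0.285,-0.95,0,0,0,0.6],[87.6,0.285,-0.95,0,0,0,0.6],[87.6,0.285,-0.95,0,0,0,0.6]]'
python3 -m creep '[[87.6,0.285,-0.95,0,0,0,0.6],[87.6,0.285,-0.95,0,0,0,0.6],[87.6,0.285,-0.95,0,0,0,0.5],[87.6,0.285,-0.95,0,0,0,0.5],[87.6,0,0,0,0,0,0],[87.6,0,0,0,0,0,0],[87.6,0,0,0,0,0,0]]'
cat > wr.py <<'E'
from h import *
import sys
# wrist look: python3 wr.py h z0 -> disc centre at lid height, yaw from mask
h,z0=float(sys.argv[1]),float(sys.argv[2])
p=capture("wrist"); s=r.get_state(); print("tcp",s["tcp_pos"].round(4),s["eef_rot"].round(1),"t",round(s["time_s"],1))
for d in outline_of(p,"caddy3"):
    c,a=disc(p,d["bbox"]); X=at_z(p,[c],z0+h)[0]
    if np.hypot(*(X[:2]-s["tcp_pos"][:2]))<.12: print(round(d["conf"],2),np.round(d["bbox"]),"disc",X.round(4),a,"fit",np.round(fit([(p,d["region"])],X[0],X[1],h,z0),4))
cv2.imwrite("pics/w_last.png",p["frame"][:,:,::-1])
E
python3 wr.py .06 0; python3 - <<'E'
from h import *
ps={n:capture(n) for n in("top","scene")}
for t in("mug","shaker"):
  for n in ps:
    for d in outline_of(ps[n],t)[:1]:
        q=np.argwhere(d["region"])[:,::-1].mean(0); print(t,n,round(d["conf"],2),at_z(ps[n],[q],.05).round(3))
E
```

```text
time_s: 2.72
tcp_pos: [0.3403, 0.4216, 0.2267]
eef_rot: [-180.0, -0.0, -20.0]
contact_force: [0.3, -0.6, 0.7]
gripper_width: 0.0878
gripper_force: 0.0
time_s: 3.38
tcp_pos: [0.3973, 0.2316, 0.2269]
eef_rot: [-180.0, -0.0, -15.2]
contact_force: [0.1, 0.2, -0.2]
gripper_width: 0.0876
gripper_force: 0.0
time_s: 3.97
tcp_pos: [0.4257, 0.1378, 0.2267]
eef_rot: [-180.0, -0.0, -13.0]
contact_force: [0.2, -0.6, 0.1]
gripper_width: 0.0877
gripper_force: 0.0
tcp [0.4256 0.1381 0.2267] [-180.   -0.  -13.] t 4.0
0.66 [237. 146. 288. 204.] disc [0.4256 0.1362 0.06  ] 1235 fit [  0.4264   0.1365 -12.3559   0.9644]
mug top 0.66 [[ 0.599 -0.016  0.05 ]]
mug scene 0.93 [[0.337 0.223 0.05 ]]
shaker top 0.67 [[ 0.322 -0.236  0.05 ]]
shaker scene 0.87 [[ 0.316 -0.239  0.05 ]]
```

View pics/w_last.png

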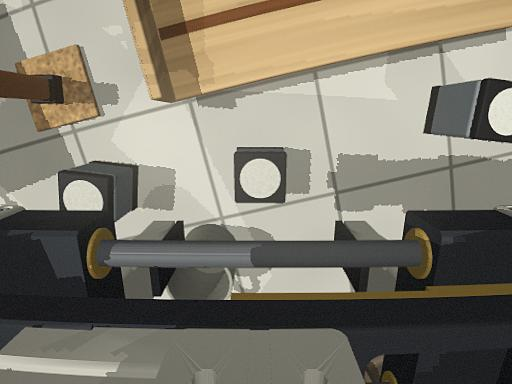

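```bash
python3 -m creep '[[87.6,0,-0.06,-1,0,0,0.5],[87.6,0,0,-1,0,0,0],[87.6,0,0,-1,0,0,0],[87.6,0,0,-1,0,0,0],[87.6,0,0,-1,0,0,0],[87.6,0,0,-1,0,0,0],[87.6,0,0,-1,0,0,0],[87.6,0,0,-0.8,0,0,0]]'
python3 -m creep '[[87.6,0,0,-0.6,0,0,0],[87.6,0,0,0,0,0,0],[45,0,0,0,0,0,0],[45,0,0,0,0,0,0],[45,0,0,0,0,0,0],[45,0,0,0,0,0,0],[45,0,0,0,0,0,0],[45,0,0,0,0,0,0]]' 25
```

```text
time_s: 5.03
tcp_pos: [0.4252, 0.1361, 0.03]
eef_rot: [180.0, 0.0, -12.5]
contact_force: [1.0, -0.8, 0.2]
gripper_width: 0.0875
gripper_force: 0.0
time_s: 5.7
tcp_pos: [0.4261, 0.1367, 0.0174]
eef_rot: [-179.9, -0.1, -12.5]
contact_force: [-2.9, 0.9, 7.3]
gripper_width: 0.0605
gripper_force: 24.9
```

```bash
python3 -m creep '[[45,0,0,0.7,0,0,0],[45,0,0,1,0,0,0],[45,0,0,1,0,0,0],[45,0,0,1,0,0,0],[45,0,0,1,0,0,0],[45,0,0,0.7,0,0,0],[45,0.64,0.14,0,0,0,-7.05],[45,0.64,0.14,0,0,0,-7.05]]'
python3 -m creep '[[45,0.64,0.14,0,0,0,-7.05],[45,0.64,0.14,0,0,0,-7.05],[45,0.64,0.14,0,0,0,-7.05],[45,0.64,0.14,0,0,0,-7.05],[45,0.64,0.14,0,0,0,-7.05],[45,0.64,0.14,0,0,0,-7.05],[45,0.64,0.14,0,0,0,-7.05],[45,0.64,0.14,0,0,0,-7.05]]'
python3 -m creep '[[45,0.64,0.14,0,0,0,-7.05],[45,0,0,0,0,0,0],[45,0,0,0,0,0,0],[45,0,0,0,0,0,0]]'
python3 wr.py .06 0.0925
```

```text
time_s: 6.37
tcp_pos: [0.458, 0.1436, 0.1534]
eef_rot: [-179.8, -0.1, -26.9]
contact_force: [0.1, 0.2, -2.4]
gripper_width: 0.06
gripper_force: 24.9
time_s: 7.03
tcp_pos: [0.5859, 0.1711, 0.1512]
eef_rot: [179.9, -0.0, -83.4]
contact_force: [-0.2, 0.9, -1.8]
gripper_width: 0.0603
gripper_force: 24.9
time_s: 7.37
tcp_pos: [0.6008, 0.1744, 0.151]
eef_rot: [179.9, -0.0, -90.0]
contact_force: [-0.1, -0.1, -2.1]
gripper_width: 0.0595
gripper_force: 24.9
tcp [0.6008 0.1744 0.1513] [179.9  -0.  -90. ] t 7.4
0.95 [191. 180. 326. 291.] disc [0.6004 0.1951 0.1525] 593 fit [0.6026 0.1804 0.1366 0.6219]
```

```bash
python3 wr.py .06 0.134
python3 -m creep '[[45,0,0,-1,0,0,0],[45,0,0,-1,0,0,0],[45,0,0,-0.8,0,0,0],[45,0,0,-0.3,0,0,0],[45,0,0,-0.12,0,0,0],[45,0,0,-0.08,0,0,0],[45,0,0,0,0,0,0]]'

```

```text
tcp [0.601  0.1746 0.1517] [180.   0. -90.] t 7.5
0.78 [190. 181. 326. 294.] disc [0.6016 0.1721 0.194 ] 618 fit [6.008e-01 1.736e-01 2.000e-04 5.469e-01]
time_s: 8.15
tcp_pos: [0.6022, 0.175, 0.07]
eef_rot: [-179.9, 0.0, -90.0]
contact_force: [-0.2, -0.8, -2.3]
gripper_width: 0.0596
gripper_force: 24.9Traceback (most recent call last):
  File "wr.py", line 7, in <module>
    c,a=disc(p,d["bbox"]); X=at_z(p,[c],z0+h)[0]
        ~~~~^^^^^^^^^^^^^
  File "h.py", line 21, in disc
    f=p["frame"][t:b,l:rr].astype(float); g=f.min(2); th=0.5*(g.max()+np.median(g))
                                                              ~~~~~^^
    return umr_maximum(a, axis, None, out, keepdims, initial, where)
ValueError: zero-size array to reduction operation maximum which has no identity
```

```bash
python3 -m creep '[[45,0,0,-0.08,0,0,0],[45,0,0,0,0,0,0],[87.6,0,0,0,0,0,0],[87.6,0,0,0,0,0,0],[87.6,0,0,0,0,0,0],[87.6,0,0,0.4,0,0,0],[87.6,0,0,0.8,0,0,0],[87.6,0,0,0.8,0,0,0]]'
python3 -m creep '[[87.6,0,0,1,0,0,0],[87.6,0,0,1,0,0,0],[87.6,0,0,1,0,0,0],[87.6,-0.76,0.8,0,0,0,-2.84],[87.6,-0.76,0.8,0,0,0,-2.84],[87.6,-0.76,0.8,0,0,0,-2.84],[87.6,-0.76,0.8,0,0,0,-2.84],[87.6,-0.76,0.8,0,0,0,-2.84]]'
python3 -m creep '[[87.6,-0.76,0.8,0,0,0,-2.84],[87.6,-0.76,0.8,0,0,0,-2.84],[87.6,-0.76,0.8,0,0,0,-2.84],[87.6,0,0,0,0,0,0],[87.6,0,0,0,0,0,0]]'
sed -i 's/f=p\["frame"\]\[t:b,l:rr\]/t,l=max(t,0),max(l,0); f=p["frame"][t:b,l:rr]/' h.py
python3 wr.py .08 0; python3 look.py
```

```text
time_s: 8.82
tcp_pos: [0.6013, 0.1745, 0.1179]
eef_rot: [179.9, -0.0, -90.0]
contact_force: [0.0, 0.5, 0.4]
gripper_width: 0.0871
gripper_force: 0.0
time_s: 9.48
tcp_pos: [0.5058, 0.2755, 0.1933]
eef_rot: [-180.0, 0.1, -104.4]
contact_force: [-0.0, 0.2, 0.2]
gripper_width: 0.0871
gripper_force: 0.0
time_s: 9.9
tcp_pos: [0.4489, 0.3359, 0.1932]
eef_rot: [-180.0, 0.1, -112.6]
contact_force: [-0.1, -0.6, -0.2]
gripper_width: 0.0872
gripper_force: 0.0
tcp [0.4494 0.3352 0.193 ] [-1.800e+02  1.000e-01 -1.127e+02] t 9.9
0.6 [223. 146. 290. 217.] disc [0.4502 0.3329 0.08  ] 1714 fit [  0.4504   0.3324 -20.1782   0.9636]
top [347. 187.] scene [148. 226.] X [ 0.454  -0.3242  0.0876] res 0.7 fit [  0.4536  -0.3225 -29.501    0.8808] [72. 71. 66.]
top [363. 223.] scene [124. 201.] X [ 0.335  -0.3657  0.088 ] res 0.7 fit [ 0.3333 -0.3642 40.0559  0.8968] [109.  63.  58.]
nomatch [284.3827636  191.54122532] [array([[ 0.44998526, -0.12222445,  0.07      ]])]
nomatch [355.98088976 275.94987009] [array([[ 0.17386269, -0.33175155,  0.07      ]])]
nomatch [142.47714911 195.58276307] [array([[0.45255661, 0.33923809, 0.07      ]])]
top [190. 146.] scene [314. 200.] X [0.6025 0.1765 0.1066] res 0.6 fit [ 0.6028  0.1762 -1.2744  0.7705] [70. 67. 60.]
```

```bash
python3 -m creep '[[87.6,0.03,-0.1,-1,0,0,2],[87.6,0,0,-1,0,0,0],[87.6,0,0,-1,0,0,0],[87.6,0,0,-1,0,0,0],[87.6,0,0,-1,0,0,0],[87.6,0,0,-1,0,0,0],[87.6,0,0,-0.48,0,0,0],[87.6,0,0,0,0,0,0]]'
python3 -m creep '[[45,0,0,0,0,0,0],[45,0,0,0,0,0,0],[45,0,0,0,0,0,0],[45,0,0,0,0,0,0],[45,0,0,0,0,0,0],[45,0,0,0,0,0,0],[45,0,0,0.6,0,0,0],[45,0,0,1,0,0,0]]' 25
python3 -m creep '[[45,0,0,1,0,0,0],[45,0,0,1,0,0,0],[45,0,0,1,0,0,0],[45,0,0,1,0,0,0],[45,0,0,0,0,0,0],[45,0,0,0,0,0,0]]'
python3 wr.py .08 .138
```

```text
time_s: 10.87
tcp_pos: [0.4495, 0.33, 0.027]
eef_rot: [179.9, -0.3, -110.9]
contact_force: [0.5, -0.2, -0.5]
gripper_width: 0.0872
gripper_force: 0.0
time_s: 11.53
tcp_pos: [0.4488, 0.3305, 0.0681]
eef_rot: [179.9, -0.3, -110.8]
contact_force: [-0.5, 0.2, -3.2]
gripper_width: 0.0599
gripper_force: 25.0
time_s: 12.03
tcp_pos: [0.4506, 0.3328, 0.1715]
eef_rot: [-180.0, 0.2, -110.8]
contact_force: [-0.3, 0.3, -2.6]
gripper_width: 0.0598
gripper_force: 25.0
tcp [0.45   0.3321 0.1701] [ 180.     0.  -110.8] t 12.1
0.83 [187. 175. 332. 291.] disc [0.4503 0.3319 0.218 ] 1943 fit [  0.451    0.3333 -20.7852   0.521 ]
```

```bash
python3 -m creep '[[45,0.67,-0.98,0,0,0,2.31],[45,0.67,-0.98,0,0,0,2.31],[45,0.67,-0.98,0,0,0,2.31],[45,0.67,-0.98,0,0,0,2.31],[45,0.67,-0.98,0,0,0,2.31],[45,0.67,-0.98,0,0,0,2.31],[45,0.67,-0.98,0,0,0,2.31],[45,0.67,-0.98,0,0,0,2.31]]'
python3 -m creep '[[45,0.67,-0.98,0,0,0,2.31],[45,0,0,0,0,0,0],[45,0,0,0,0,0,0],[45,0,0,0,0,0,0]]'
python3 wr.py .08 .14
```

```text
time_s: 12.8
tcp_pos: [0.5841, 0.1345, 0.1682]
eef_rot: [179.8, -0.1, -92.2]
contact_force: [0.5, 1.6, -0.7]
gripper_width: 0.0598
gripper_force: 25.0
time_s: 13.13
tcp_pos: [0.6003, 0.1113, 0.1685]
eef_rot: [179.9, -0.1, -90.1]
contact_force: [0.4, -0.3, -0.9]
gripper_width: 0.0598
gripper_force: 25.0
tcp [0.6003 0.1119 0.1689] [179.9  -0.  -90. ] t 13.2
0.83 [188. 176. 334. 293.] disc [0.6004 0.109  0.22  ] 1502 fit [0.6005 0.11   1.4106 0.4988]
```

```bash
python3 -m creep '[[45,0.04,0.04,-1,0,0,0],[45,0,0,-1,0,0,0],[45,0,0,-0.8,0,0,0],[45,0,0,-0.4,0,0,0],[45,0,0,-0.2,0,0,0],[45,0,0,-0.1,0,0,0],[45,0,0,0,0,0,0]]'
```

```text
time_s: 13.82
tcp_pos: [0.6013, 0.1132, 0.082]
eef_rot: [179.9, -0.0, -89.9]
contact_force: [0.2, -1.3, -2.4]
gripper_width: 0.0599
gripper_force: 25.0
```

```bash
python3 -m creep '[[45,0,0,-0.06,0,0,0],[45,0,0,-0.04,0,0,0],[45,0,0,0,0,0,0],[87.6,0,0,0,0,0,0],[87.6,0,0,0,0,0,0],[87.6,0,0,0,0,0,0],[87.6,0,0,0.4,0,0,0],[87.6,0,0,0.8,0,0,0]]'
python3 -m creep '[[87.6,0,0,1,0,0,0],[87.6,0,0,1,0,0,0],[87.6,0,0,1,0,0,0],[87.6,0,0,0.7,0,0,0],[87.6,-0.328,-0.967,0,0,0,3.5],[87.6,-0.328,-0.967,0,0,0,3.5],[87.6,-0.328,-0.967,0,0,0,3.5],[87.6,-0.328,-0.967,0,0,0,3.5]]'
python3 -m creep '[[87.6,-0.328,-0.967,0,0,0,3.5],[87.6,-0.328,-0.967,0,0,0,3.5],[87.6,-0.328,-0.967,0,0,0,3.5],[87.6,-0.328,-0.967,0,0,0,3.5],[87.6,-0.328,-0.967,0,0,0,3.5],[87.6,-0.328,-0.967,0,0,0,3.5],[87.6,-0.328,-0.967,0,0,0,3.5],[87.6,-0.328,-0.967,0,0,0,3.5]]'
python3 -m creep '[[87.6,-0.328,-0.967,0,0,0,3.5],[87.6,-0.328,-0.967,0,0,0,3.5],[87.6,-0.328,-0.967,0,0,0,3.5],[87.6,-0.328,-0.967,0,0,0,3.5],[87.6,-0.328,-0.967,0,0,0,3.5],[87.6,-0.328,-0.967,0,0,0,3.5],[87.6,0,0,0,0,0,0],[87.6,0,0,0,0,0,0]]'
python3 wr.py .09 0; python3 look.py
```

```text
time_s: 14.48
tcp_pos: [0.6007, 0.1122, 0.1087]
eef_rot: [179.8, -0.1, -90.0]
contact_force: [-0.8, 1.3, 0.4]
gripper_width: 0.0857
gripper_force: 0.0
time_s: 15.15
tcp_pos: [0.569, 0.0152, 0.2038]
eef_rot: [-179.9, 0.0, -75.8]
contact_force: [0.7, -0.5, -0.7]
gripper_width: 0.0876
gripper_force: 0.0
time_s: 15.82
tcp_pos: [0.5034, -0.1785, 0.2038]
eef_rot: [-179.9, -0.1, -47.8]
contact_force: [0.9, 1.0, -0.1]
gripper_width: 0.0876
gripper_force: 0.0
time_s: 16.48
tcp_pos: [0.454, -0.3235, 0.2033]
eef_rot: [-180.0, -0.0, -27.1]
contact_force: [0.5, 0.1, -0.3]
gripper_width: 0.0877
gripper_force: 0.0
tcp [ 0.4544 -0.3228  0.2032] [-180.    -0.   -27.1] t 16.5
0.88 [225. 150. 293. 219.] disc [ 0.4544 -0.324   0.09  ] 1620 fit [  0.4545  -0.3246 -26.7238   0.9519]
top [190. 146.] scene [314. 200.] X [0.6024 0.1768 0.1067] res 0.6 fit [ 0.6024  0.1798 -0.165   0.6919] [79. 76. 70.]
nomatch [355.98649909 275.96107056] [array([[ 0.17382796, -0.33176608,  0.07      ]])]
top [347. 187.] scene [148. 226.] X [ 0.454  -0.3234  0.0874] res 0.7 fit [  0.4528  -0.3234 -26.2839   0.9034] [80. 79. 75.]
nomatch [209.0468952 143.5278436] [array([[0.62154738, 0.12023004, 0.07      ]])]
nomatch [363.04638929 223.40334182] [array([[ 0.3374934 , -0.36823643,  0.07      ]])]
```

```bash
python3 -m creep '[[87.6,0,-0.04,-1,0,0,0],[87.6,0,0,-1,0,0,0],[87.6,0,0,-1,0,0,0],[87.6,0,0,-1,0,0,0],[87.6,0,0,-1,0,0,0],[87.6,0,0,-1,0,0,0],[87.6,0,0,-0.4,0,0,0],[87.6,0,0,0,0,0,0]]'
python3 -m creep '[[45,0,0,0,0,0,0],[45,0,0,0,0,0,0],[45,0,0,0,0,0,0],[45,0,0,0,0,0,0],[45,0,0,0,0,0,0],[45,0,0,0,0,0,0],[45,0,0,0.6,0,0,0],[45,0,0,1,0,0,0]]' 25
python3 -m creep '[[45,0,0,1,0,0,0],[45,0,0,1,0,0,0],[45,0,0,1,0,0,0],[45,0,0,1,0,0,0],[45,0,0,0,0,0,0],[45,0,0,0,0,0,0]]'
python3 wr.py .09 .14
```

```text
time_s: 17.45
tcp_pos: [0.4531, -0.3224, 0.0403]
eef_rot: [180.0, 0.3, -27.0]
contact_force: [-0.4, -0.2, 1.2]
gripper_width: 0.0874
gripper_force: 0.0
time_s: 18.12
tcp_pos: [0.4523, -0.3225, 0.0805]
eef_rot: [180.0, 0.3, -27.0]
contact_force: [0.4, 0.1, -2.1]
gripper_width: 0.0598
gripper_force: 25.0
time_s: 18.62
tcp_pos: [0.4551, -0.3235, 0.184]
eef_rot: [-179.9, -0.2, -27.0]
contact_force: [-0.4, -0.1, -3.0]
gripper_width: 0.0596
gripper_force: 25.0
tcp [ 0.4542 -0.3231  0.1825] [-180.   -0.  -27.] t 18.7
0.85 [188. 171. 334. 292.] disc [ 0.4924 -0.3419  0.23  ] 2195 fit [ 0.465  -0.331  12.3539  0.5425]
0.57 [346. 222. 362. 239.] disc [ 0.4591 -0.3705  0.23  ] 127 fit [ 4.70900e-01 -3.41400e-01  2.51217e+01  4.90000e-03]
```

```bash
python3 -m creep '[[45,0.366,0.931,0,0,0,-3.94],[45,0.366,0.931,0,0,0,-3.94],[45,0.366,0.931,0,0,0,-3.94],[45,0.366,0.931,0,0,0,-3.94],[45,0.366,0.931,0,0,0,-3.94],[45,0.366,0.931,0,0,0,-3.94],[45,0.366,0.931,0,0,0,-3.94],[45,0.366,0.931,0,0,0,-3.94]]'
python3 -m creep '[[45,0.366,0.931,0,0,0,-3.94],[45,0.366,0.931,0,0,0,-3.94],[45,0.366,0.931,0,0,0,-3.94],[45,0.366,0.931,0,0,0,-3.94],[45,0.366,0.931,0,0,0,-3.94],[45,0.366,0.931,0,0,0,-3.94],[45,0.366,0.931,0,0,0,-3.94],[45,0.366,0.931,0,0,0,-3.94]]'
python3 -m creep '[[45,0,0,0,0,0,0],[45,0,0,0,0,0,0],[45,0,0,0,0,0,0]]'
python3 wr.py .09 .14; cp pics/w_last.png pics/w3.png; python3 look.py
```

```text
time_s: 19.38
tcp_pos: [0.527, -0.136, 0.1809]
eef_rot: [179.9, 0.1, -58.7]
contact_force: [1.1, -0.5, -2.9]
gripper_width: 0.0599
gripper_force: 24.9
time_s: 20.05
tcp_pos: [0.6001, 0.0496, 0.1808]
eef_rot: [179.8, -0.1, -90.2]
contact_force: [-10.2, -17.1, 23.8]
gripper_width: 0.0601
gripper_force: 25.1
time_s: 20.3
tcp_pos: [0.6, 0.0488, 0.181]
eef_rot: [179.9, -0.0, -90.0]
contact_force: [0.1, -0.2, -3.2]
gripper_width: 0.0599
gripper_force: 24.8
tcp [0.6    0.0484 0.1813] [179.9  -0.  -90. ] t 20.4
0.57 [185. 167. 332. 295.] disc [0.6006 0.0459 0.23  ] 1939 fit [0.6001 0.0435 2.4818 0.5499]
top [357. 275.] scene [119. 161.] X [ 0.1764 -0.3337  0.0876] res 0.6 fit [ 0.1741 -0.3311  5.4891  0.8947] [79. 65. 82.]
top [190. 146.] scene [315. 200.] X [0.6028 0.1781 0.1068] res 0.6 fit [ 0.6078  0.1789 17.7472  0.6279] [85. 83. 76.]
top [209. 146.] scene [297. 214.] X [0.6087 0.1177 0.0746] res 1.1 fit [ 0.6159  0.1219 10.9239  0.4502] [57. 58. 60.]
skip [269.18284424 188.65349887] 11
top [363. 223.] scene [122. 194.] X [ 0.3308 -0.36    0.1181] res 1.4 fit [ 0.3297 -0.3529 39.9226  0.6863] [122.  72.  67.]
skip [223.43695431 137.48893401] 12
```

View pics/w3.png

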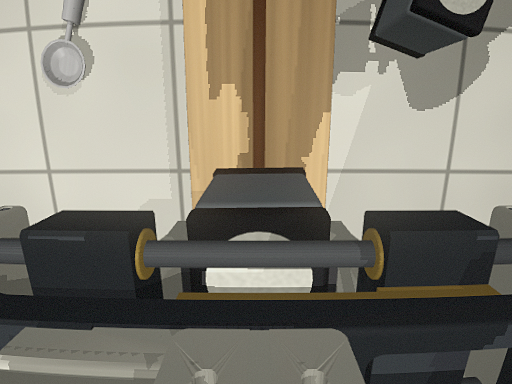

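```bash
python3 - <<'E'
from h import *
a=capture("scene")["frame"][140:270,190:360,::-1];b=capture("top")["frame"][110:240,170:340,::-1]
cv2.imwrite("pics/s1.png",cv2.resize(np.hstack([a,b]),None,fx=2.3,fy=2.3,interpolation=cv2.INTER_CUBIC))
E
```

View pics/s1.png

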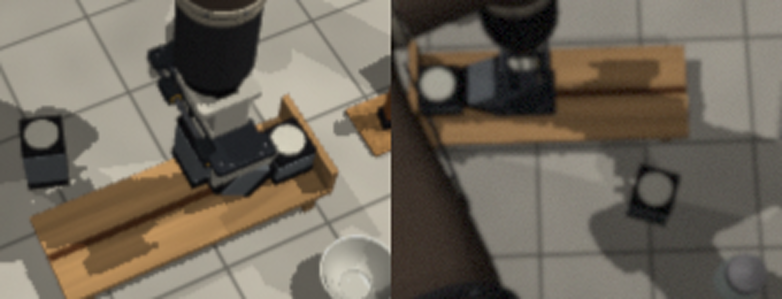

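```bash
python3 -m creep '[[45,0,-0.2,1,0,0,0],[45,0,-0.6,1,0,0,0],[45,0,-1,0,0,0,0],[45,0,-1,0,0,0,0],[45,0,-1,0,0,0,0],[45,0,-1,0,0,0,0],[45,0,-1,0,0,0,0],[45,0,-1,0,0,0,0]]'
python3 - <<'E'
from h import *
a=capture("scene")["frame"][140:270,190:360,::-1];b=capture("top")["frame"][110:240,170:340,::-1]
cv2.imwrite("pics/s2.png",cv2.resize(np.hstack([a,b]),None,fx=2.3,fy=2.3,interpolation=cv2.INTER_CUBIC))
E
```

```text
time_s: 21.37
tcp_pos: [0.6007, -0.1223, 0.2328]
eef_rot: [-180.0, 0.0, -90.0]
contact_force: [-0.1, 0.6, -1.5]
gripper_width: 0.0602
gripper_force: 24.8
```

View pics/s2.png

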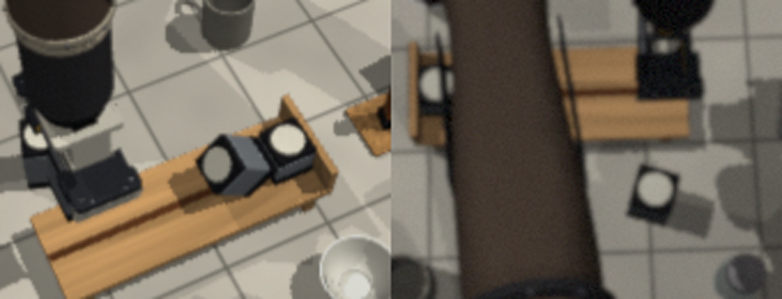

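```bash
python3 -m creep '[[45,0,0,-0.6,0,0,0],[45,0,0,-1,0,0,0],[45,0,0,-1,0,0,0],[45,0,0,-1,0,0,0],[45,0,0,-1,0,0,0],[45,0,0,-0.6,0,0,0],[45,0,0,-0.2,0,0,0],[45,0,0,-0.1,0,0,0]]'
python3 -m creep '[[45,0,0,-0.06,0,0,0],[45,0,0,-0.06,0,0,0],[45,0,0,0,0,0,0],[45,0,0,0,0,0,0]]'
```

```text
time_s: 22.13
tcp_pos: [0.6001, -0.121, 0.0945]
eef_rot: [179.9, -0.0, -90.0]
contact_force: [-1.5, -0.1, 1.4]
gripper_width: 0.06
gripper_force: 24.9
time_s: 22.47
tcp_pos: [0.6011, -0.1213, 0.0942]
eef_rot: [-179.9, -0.0, -90.0]
contact_force: [-5.4, -1.0, 4.5]
gripper_width: 0.0604
gripper_force: 25.0
```

```bash
python3 -m creep '[[87.6,0,0,0,0,0,0],[87.6,0,0,0,0,0,0],[87.6,0,0,0,0,0,0],[87.6,0,0,0.4,0,0,0],[87.6,0,0,0.8,0,0,0],[87.6,0,0,1,0,0,0],[87.6,0,0,1,0,0,0],[87.6,0,0,1,0,0,0]]'
python3 -m creep '[[87.6,0,0,1,0,0,0],[87.6,0,0,1,0,0,0],[87.6,0,1,0.8,0,0,0],[87.6,0,1,0,0,0,0],[87.6,0,1,0,0,0,0],[87.6,0,1,0,0,0,0],[87.6,0,1,0,0,0,0],[87.6,0,1,0,0,0,0]]'
python3 -m creep '[[87.6,0,1,0,0,0,0],[87.6,0,1,0,0,0,0],[87.6,0,1,0,0,0,0],[87.6,0,1,0,0,0,0],[87.6,0,1,0,0,0,0],[87.6,0,0,0,0,0,0],[87.6,0,0,0,0,0,0],[87.6,0,0,0,0,0,0]]'
python3 - <<'E'
from h import *
a=capture("scene")["frame"][150:260,200:350,::-1];b=capture("wrist");print(r.get_state()["tcp_pos"])
f=lambda m:cv2.resize(m,(512,384),interpolation=cv2.INTER_CUBIC)
cv2.imwrite("pics/s3.png",cv2.resize(np.hstack([f(a),b["frame"][:,:,::-1]]),(800,300)))
E
```

```text
time_s: 23.13
tcp_pos: [0.6011, -0.121, 0.1992]
eef_rot: [-180.0, -0.0, -90.0]
contact_force: [0.3, -0.5, 0.2]
gripper_width: 0.0875
gripper_force: 0.0
time_s: 23.8
tcp_pos: [0.601, 0.0302, 0.2683]
eef_rot: [-179.9, 0.0, -90.0]
contact_force: [1.2, -0.5, -0.3]
gripper_width: 0.0879
gripper_force: 0.0
time_s: 24.47
tcp_pos: [0.6009, 0.1541, 0.2677]
eef_rot: [-180.0, 0.0, -90.0]
contact_force: [-0.3, -0.3, -0.2]
gripper_width: 0.0876
gripper_force: 0.0
[0.60098005 0.15338127 0.26755343]
```

View pics/s3.png

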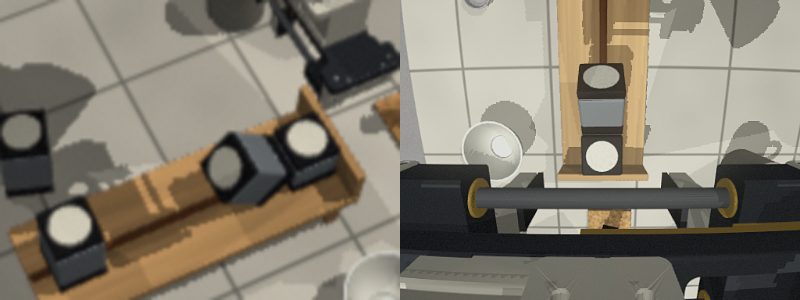

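```bash
cat > tilt.py <<'E'
from h import *
W=capture("wrist");S=capture("scene")
oW=outline_of(W,"caddy3");oS=outline_of(S,"caddy3")
print([np.round(d["bbox"]).astype(int).tolist() for d in oW],[np.round(d["bbox"]).astype(int).tolist() for d in oS])
inb=lambda d,u,v:d["bbox"][0]<u<d["bbox"][2] and d["bbox"][1]<v<d["bbox"][3]
mW=[d for d in oW if inb(d,257,110)];mS=[d for d in oS if inb(d,287,211)]
cW,a=disc(W,[228,82,288,118]);cS,b=disc(S,[275,200,295,222]);print(cW,a,cS,b,tri([(W,cW),(S,cS)]))
dX=tri([(W,cW),(S,cS)])[0]
loc=box(0,0,0,.08)
def iou(v):
    M=R.from_euler("zyx",[v[4],v[5],v[3]]).as_matrix(); X=(loc-[0,0,.08])@M.T+v[:3]; o=0;n=0
    for p,ms in((W,mW),(S,mS)):
        if not ms: continue
        img=np.zeros((384*4,512*4),np.uint8);q=cv2.convexHull(proj(p,X).astype(np.float32))[:,0]
        cv2.fillConvexPoly(img,np.round((q+.5)*64-8).astype(np.int32),1,shift=4);f=cv2.resize(img.astype(np.float32),(512,384),interpolation=cv2.INTER_AREA)
        m=ms[0]["region"];o+=np.minimum(f,m).sum()/np.maximum(f,m).sum();n+=1
    o+=0; pen=sum(((proj(p,v[:3])[0]-c)**2).sum() for p,c in((W,cW),(S,cS)))*.003
    return -(o/n)+pen
best=None
for t in np.radians([15,30,45,60,75]):
    m=minimize(lambda u:iou(np.r_[dX+np.array(u[:3])*.01,t+u[3]*.2,u[4]*.1,u[5]*.1]),np.zeros(6),method="Nelder-Mead",options=dict(maxfev=400,initial_simplex=np.r_[[np.zeros(6)],np.eye(6)*.5]))
    u=m.x;v=np.r_[dX+u[:3]*.01,t+u[3]*.2,u[4]*.1,u[5]*.1]
    if best is None or m.fun<best[0]: best=(m.fun,v)
    print(np.degrees(t),round(m.fun,3),np.round(v[:3],4),np.degrees(v[3:]).round(1))
v=best[1];M=R.from_euler("zyx",[v[4],v[5],v[3]]).as_matrix();print("corners",((loc-[0,0,.08])@M.T+v[:3]).round(3).tolist())
E
python3 tilt.py
```

```text
[[228, 82, 293, 174], [232, 174, 284, 223]] [[109, 192, 142, 224], [110, 153, 137, 186], [197, 191, 219, 223], [301, 193, 325, 220], [274, 198, 309, 225]]
[257.61830944  98.27603747] 1010 [283.8456214  210.70946208] 108 (array([0.60213744, 0.0666302 , 0.1215947 ]), np.float64(0.2264300358083915))
14.999999999999998 -0.936 [0.6019 0.0675 0.1195] [48.  -6.   2.5]
29.999999999999996 -0.952 [0.602  0.0669 0.1184] [49.5 -1.8  1. ]
45.0 -0.955 [0.6025 0.067  0.1195] [49.6  0.2  0.4]
59.99999999999999 -0.952 [0.6027 0.0673 0.1215] [48.8  1.8  0.3]
75.0 -0.954 [0.6025 0.0669 0.1201] [49.4  1.4  0.1]
corners [[0.632, 0.148, 0.09], [0.632, 0.109, 0.045], [0.572, 0.108, 0.045], [0.572, 0.147, 0.091], [0.632, 0.087, 0.142], [0.633, 0.048, 0.097], [0.573, 0.047, 0.097], [0.572, 0.086, 0.142]]
```

```bash
python3 - <<'E'
from h import *
s=r.get_state();p=capture("wrist");T=R.from_euler("xyz",s["eef_rot"],degrees=True).as_matrix();print((T.T@(np.array(p["origin"])-s["tcp_pos"])).round(3), (T.T@cam(p)[0][:,2]).round(2))
E
python3 -m creep '[[87.6,0,-0.72,0,7.07,0,0],[87.6,0,-0.72,0,7.07,0,0],[87.6,0,-0.72,0,7.07,0,0],[87.6,0,-0.72,0,7.07,0,0],[87.6,0,-0.72,0,7.07,0,0],[87.6,0,-0.72,0,7.07,0,0],[87.6,0,-0.72,0,7.07,0,0]]'
python3 -m creep '[[87.6,0,0,0,0,0,0],[87.6,0,0,0,0,0,0]]'
```

```text
[ 0.068  0.    -0.158] [-0.25 -0.    0.97]
time_s: 25.4
tcp_pos: [0.6018, 0.0262, 0.2693]
eef_rot: [-179.5, 49.8, -89.7]
contact_force: [0.3, 0.7, -2.4]
gripper_width: 0.0873
gripper_force: 0.0
time_s: 25.57
tcp_pos: [0.6011, 0.0233, 0.2642]
eef_rot: [179.5, 49.5, -90.8]
contact_force: [-0.1, 0.7, 0.9]
gripper_width: 0.0876
gripper_force: 0.0
```

```bash
python3 -m creep '[[87.6,0,0.4,-0.7,-7.07,0,0],[87.6,0,0.4,-1,-7.07,0,0],[87.6,0,0,-1,0,0,0],[87.6,0,0,-1,0,0,0],[87.6,0,0,-0.5,0,0,0],[87.6,0,0,0,0,0,0],[87.6,0,0,0,0,0,0],[87.6,0,0,0,0,0,0]]'
```

```text
time_s: 26.23
tcp_pos: [0.6018, 0.0476, 0.1635]
eef_rot: [-179.9, 35.3, -89.9]
contact_force: [-0.5, -0.1, -0.1]
gripper_width: 0.0879
gripper_force: 0.0
```

```bash
python3 -m creep '[[87.6,0,0.53,-0.79,0,0,0],[87.6,0,0.53,-0.79,0,0,0],[87.6,0,0.53,-0.79,0,0,0],[87.6,0,0.53,-0.79,0,0,0],[87.6,0,0,0,0,0,0],[87.6,0,0,0,0,0,0]]'
python3 -m creep '[[45,0,0,0,0,0,0],[45,0,0,0,0,0,0],[45,0,0,0,0,0,0],[45,0,0,0,0,0,0],[45,0,0,0,0,0,0],[45,0,0,0,0,0,0],[45,0,0,0,0,0,0]]' 40
```

```text
time_s: 26.73
tcp_pos: [0.6013, 0.1008, 0.0835]
eef_rot: [180.0, 35.3, -90.0]
contact_force: [1.2, -0.8, 0.8]
gripper_width: 0.0876
gripper_force: 0.0
time_s: 27.32
tcp_pos: [0.6014, 0.1006, 0.0837]
eef_rot: [-179.9, 35.3, -90.0]
contact_force: [-0.1, -2.2, 4.7]
gripper_width: 0.0597
gripper_force: 40.0
```

```bash
python3 -m creep '[[45,0,-0.6,0.5,0,0,0],[45,0,-0.4,0.8,0,0,0],[45,0,-0.4,0.8,0,0,0],[45,0,0,0.8,0,0,0],[45,0,0,0.8,-7.07,0,0],[45,0,0,0,-7.07,0,0],[45,0,0,0,-7.07,0,0],[45,0,0,0,-7.07,0,0]]'
python3 -m creep '[[45,0,0,0,-7.07,0,0],[45,0,0,0,-7.07,0,0],[45,0,0,0,-7.07,0,0],[45,0,0,0,0,0,0],[45,0,0,0,0,0,0],[45,0,0,0,0,0,0]]'
python3 - <<'E'
from h import *
a=capture("scene")["frame"][150:260,200:350,::-1];b=capture("wrist");print(r.get_state()["tcp_pos"])
f=lambda m:cv2.resize(m,(512,384),interpolation=cv2.INTER_CUBIC)
cv2.imwrite("pics/s4.png",cv2.resize(np.hstack([f(a),b["frame"][:,:,::-1]]),(800,300)))
E
```

```text
time_s: 27.98
tcp_pos: [0.602, 0.066, 0.1775]
eef_rot: [-179.7, 6.8, -90.0]
contact_force: [0.2, -2.4, -3.3]
gripper_width: 0.0599
gripper_force: 40.0
time_s: 28.48
tcp_pos: [0.6003, 0.0664, 0.1748]
eef_rot: [179.9, -14.1, -90.0]
contact_force: [-0.7, -0.1, -1.5]
gripper_width: 0.0596
gripper_force: 40.0
[0.60092247 0.06537855 0.17563117]
```

View pics/s4.png

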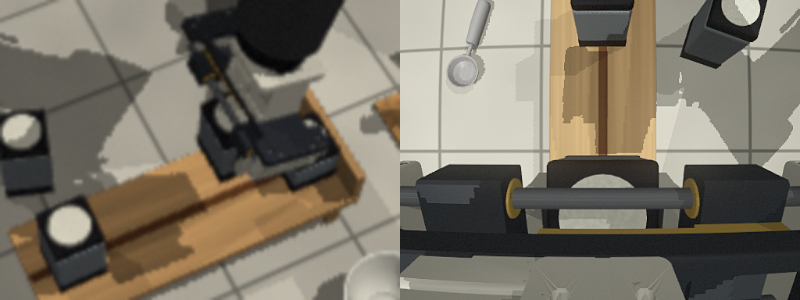

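```bash
python3 -m creep '[[45,0,0.84,-0.2,0,0,0],[45,0,0.84,-0.8,0,0,0],[45,0,0,-1,0,0,0],[45,0,0,-0.8,0,0,0],[45,0,0,-0.4,0,0,0],[45,0,0,-0.25,0,0,0],[45,0,0,0,0,0,0],[45,0,0,0,0,0,0]]'

```

```text
time_s: 29.25
tcp_pos: [0.6036, 0.1057, 0.0923]
eef_rot: [-179.7, -14.1, -90.2]
contact_force: [4.6, -7.0, 10.1]
gripper_width: 0.0596
gripper_force: 40.0
```

```bash
python3 -m creep '[[45,0,0,0.5,0,0,0],[45,0,0,0,0,0,0],[45,0,0,0,0,0,0]]'
python3 - <<'E'
from h import *
S=capture("scene");a=S["frame"][165:235,255:345,::-1];T=capture("top");b=T["frame"][115:185,170:260,::-1]
f=lambda m:cv2.resize(m,(400,311),interpolation=cv2.INTER_CUBIC)
cv2.imwrite("pics/s5.png",np.hstack([f(a),f(b)]))
for n,p in(("s",S),("t",T)): print(n,[(round(d["conf"],2),np.round(d["bbox"]).astype(int).tolist()) for d in search_frame(p,"caddy3")])
for X in([.6025,.177,.11],[.6025,.147,.11],[.6325,.147,.11]): print(proj(S,X).round(1),proj(T,X).round(1))
E
```

```text
time_s: 29.5
tcp_pos: [0.6017, 0.1073, 0.1026]
eef_rot: [-179.9, -14.0, -90.2]
contact_force: [0.0, -0.4, -2.2]
gripper_width: 0.0602
gripper_force: 40.0
s [(0.88, [109, 153, 136, 185]), (0.83, [111, 192, 141, 225]), (0.82, [213, 221, 240, 259]), (0.72, [198, 192, 220, 226]), (0.69, [277, 191, 301, 217]), (0.44, [200, 195, 339, 275])]
t [(0.8, [339, 265, 369, 290]), (0.73, [272, 132, 293, 158]), (0.66, [344, 210, 376, 242]), (0.65, [270, 181, 293, 206]), (0.64, [202, 134, 226, 157])]
[[315.2 199.6]] [[190.5 146. ]]
[[306.8 203.1]] [[199.8 145.7]]
[[311.5 210.7]] [[199.7 136.9]]
```

View pics/s5.png

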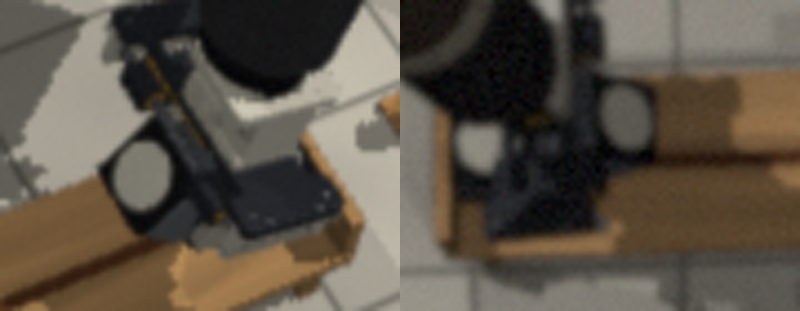

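```bash
cat > held.py <<'E'
from h import *
import sys
bs=eval(sys.argv[1]);bt=eval(sys.argv[2])
S=capture("scene");T=capture("top")
s=r.get_state();M=R.from_euler("xyz",s["eef_rot"],degrees=True).as_matrix();G=s["tcp_pos"]-.0188*M[:,2]
cs,a=disc(S,bs);ct,b=disc(T,bt);X,e=tri([(S,cs),(T,ct)]);d=X-G
print("G",G.round(4),"lid",X.round(4),"res",round(e,2),cs.round(1),ct.round(1),a,b,"d",d.round(4),np.linalg.norm(d).round(4),"tilt",np.degrees(np.arctan2(-d[1],d[2])).round(1))
E
python3 held.py "[278,193,296,214]" "[213,134,230,150]"
```

```text
G [0.6007 0.1125 0.1195] lid [0.601  0.0757 0.1549] res 0.63 [286.6 203.9] [220.3 141. ] 119 107 d [ 0.0003 -0.0368  0.0354] 0.051 tilt 46.1
```

```bash
python3 -m creep '[[45,0,0,0.8,0,0,0],[45,0,-0.6,0.8,0,0,0],[45,0,-0.9,0.8,0,0,0],[45,0,-0.9,0,0,0,0],[45,0,0,0,0,0,0],[45,0,0,0,0,0,0],[45,0,0,0,0,0,0]]'
cat > tiltfit.py <<'E'
from h import *
import sys
# fit a box of height h held/leaning near point X0 from every view that sees it: tiltfit.py h x y z views
h=float(sys.argv[1]);X0=np.array([float(v) for v in sys.argv[2:5]])
ms=[]
for n in sys.argv[5:]:
    p=capture(n);c=proj(p,X0)[0]
    o=sorted(outline_of(p,"caddy3"),key=lambda d:np.hypot(*(np.array([d["bbox"][0]+d["bbox"][2],d["bbox"][1]+d["bbox"][3]])/2-c)))
    if o: ms.append((p,o[0]["region"]));print(n,c.round(),np.round(o[0]["bbox"]),round(o[0]["conf"],2))
    cv2.imwrite(f"pics/tf_{n}.png",p["frame"][:,:,::-1])
loc=box(0,0,0,h)-[0,0,h/2]
def iou(v):
    X=loc@R.from_euler("zyx",[v[4],v[5],v[3]]).as_matrix().T+v[:3];o=0
    for p,m in ms:
        img=np.zeros((1536,2048),np.uint8);q=cv2.convexHull(proj(p,X).astype(np.float32))[:,0]
        cv2.fillConvexPoly(img,np.round((q+.5)*64-8).astype(np.int32),1,shift=4);f=cv2.resize(img.astype(np.float32),(512,384),interpolation=cv2.INTER_AREA)
        # pixels of the model hidden by the gripper cost little, mask pixels outside cost fully
        out=(m*(1-f)).sum();ins=(f*(1-m)).sum();o+=(out+.25*ins)/m.sum()
    return o/len(ms)
for t in np.radians([-10,10,30,50]):
    g=lambda u:np.r_[X0+np.array(u[:3])*.01,t+u[3]*.2,u[4]*.1,u[5]*.1]
    m=minimize(lambda u:iou(g(u)),np.zeros(6),method="Nelder-Mead",options=dict(maxfev=300,initial_simplex=np.r_[[np.zeros(6)],np.eye(6)*.5]))
    v=g(m.x);print(np.degrees(t).round(),round(m.fun,3),v[:3].round(4),np.degrees(v[3:]).round(1))
E
python3 tiltfit.py .08 .601 .06 .165 scene top
python3 - <<'E'
import cv2,numpy as np
a=cv2.imread("pics/tf_scene.png")[150:240,225:345];b=cv2.imread("pics/tf_top.png")[105:195,170:290]
f=lambda m:cv2.resize(m,(400,300),interpolation=cv2.INTER_CUBIC)
cv2.imwrite("pics/s6.png",np.hstack([f(a),f(b)]))
E
```

```text
time_s: 30.38
tcp_pos: [0.6008, 0.048, 0.1615]
eef_rot: [180.0, -14.1, -90.0]
contact_force: [-0.1, 0.7, -1.7]
gripper_width: 0.0596
gripper_force: 40.0
scene [283. 204.] [260. 187. 285. 220.] 0.66
top [226. 140.] [218. 124. 247. 151.] 0.6
-10.0 0.228 [0.6025 0.0257 0.1909] [ 0.2 14.  -8.9]
10.0 0.246 [0.5983 0.0366 0.1806] [27.7 -3.1  3.1]
30.0 0.241 [0.6025 0.0398 0.1822] [34.8  1.8 -5.7]
50.0 0.243 [0.6013 0.0385 0.1849] [37.5  9.3 -1.7]
```

View pics/s6.png

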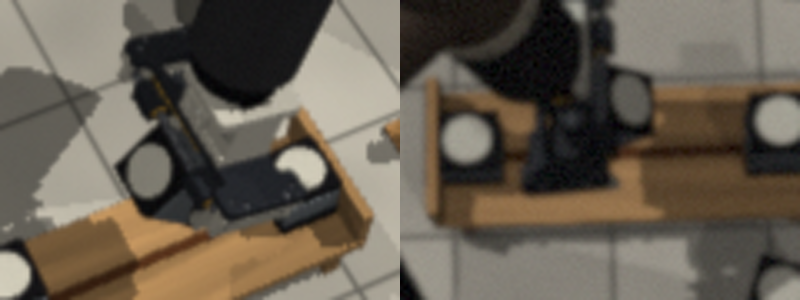

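```bash
python3 tiltfit.py .08 .601 .045 .18 scene top wrist
cat > ell.py <<'E'
from h import *
# fit lid disc (centre, tilt about x, yaw) by its outline in top and scene
import sys
bx={"scene":eval(sys.argv[1]),"top":eval(sys.argv[2])};C=[]
for n in bx:
    p=capture(n);l,t,rr,b=bx[n];g=p["frame"][t:b,l:rr].min(2);g=cv2.resize(g,None,fx=8,fy=8,interpolation=cv2.INTER_CUBIC)
    th=(np.percentile(g,95)+np.percentile(g,10))/2;cs,_=cv2.findContours((g>th).astype(np.uint8),0,1);c=max(cs,key=cv2.contourArea);e=cv2.fitEllipse(c)
    ce=(np.array(e[0])+.5)/8-.5+[l,t];print(n,ce.round(1),np.array(e[1])/8,round(e[2]),"thr",th);C.append((p,ce,np.array(e[1])/8,e[2]))
def f(v):
    n=R.from_euler("x",v[3])*R.from_euler("y",v[4]);a=np.linspace(0,2*np.pi,40)[:-1];P=n.apply(np.c_[.023*np.cos(a),.023*np.sin(a),0*a])+v[:3];o=[]
    for p,ce,ax,an in C:
        e=cv2.fitEllipse(proj(p,P).astype(np.float32));o+=[*(np.array(e[0])-ce)*2,e[1][0]-ax[0],e[1][1]-ax[1]]
    return o
X,_=tri([(p,c) for p,c,_,_ in C])
for t in(0,.4,.8):
    m=least_squares(f,[*X,t,0],x_scale=[.01]*3+[.3]*2);print("lid",m.x[:3].round(4),np.degrees(m.x[3:]).round(1),"cost",m.cost.round(2))
E
python3 ell.py "[259,189,281,214]" "[231,122,246,140]"
```

```text
scene [278. 203.] [261. 184. 285. 221.] 0.98
top [230. 138.] [216. 121. 247. 149.] 0.85
wrist [259. 237.] [173. 133. 350. 294.] 0.75
-10.0 0.172 [0.6018 0.0299 0.1863] [ 2.7 -0.8 -3.1]
10.0 0.176 [0.5999 0.0327 0.1852] [6.8 0.3 1.2]
30.0 0.179 [0.601  0.0405 0.1841] [35.2  0.1 -0.5]
50.0 0.18 [0.5998 0.0396 0.1849] [34.1  3.   3.1]
scene [269.4 200.8] [12.24067974 15.72294235] 11 thr 81.0
top [238.9 134. ] [ 8.29559517 12.29497337] 157 thr 78.5
lid [0.6015 0.016  0.2158] [-0. -0.] cost 27.53
lid [0.6015 0.016  0.2158] [22.9  0. ] cost 22.04
lid [0.6015 0.016  0.2158] [45.8  0. ] cost 8.71
```

```bash
python3 -m creep '[[45,0,-0.5,0.5,-7.07,0,0],[45,0,-0.5,0.5,-7.07,0,0],[45,0,-0.5,0,-7.07,0,0],[45,0,-0.5,0,-7.07,0,0],[45,0,0,0,-7.07,0,0],[45,0,0,0,0,0,0],[45,0,0,0,0,0,0],[45,0,0,0,0,0,0]]'
python3 - <<'E'
from h import *
S=capture("scene");T=capture("top")
f=lambda m:cv2.resize(m,(400,300),interpolation=cv2.INTER_CUBIC)
cv2.imwrite("pics/s7.png",np.hstack([f(S["frame"][150:240,225:345,::-1]),f(T["frame"][105:195,190:310,::-1])]))
E
```

```text
time_s: 31.65
tcp_pos: [0.6012, -0.0016, 0.1865]
eef_rot: [-180.0, -49.4, -90.0]
contact_force: [0.2, -0.5, -1.1]
gripper_width: 0.0598
gripper_force: 40.0
```

View pics/s7.png

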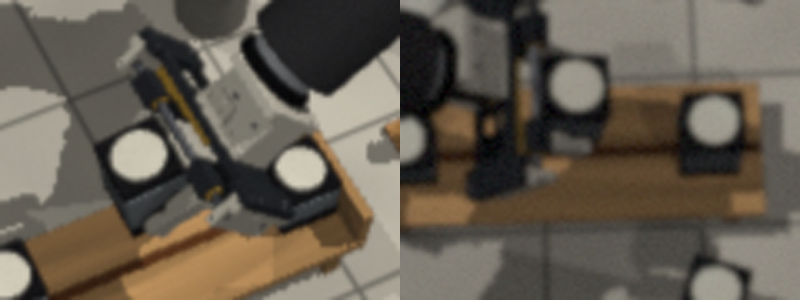

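```bash
python3 ell.py "[256,185,278,208]" "[232,120,255,144]"; python3 tiltfit.py .08 .601 -.005 .185 scene top;  python3 look.py | grep -v nomatch
```

```text
scene [266.  195.9] [14.7993288  16.76299858] 77 thr 101.0
top [242.7 130.1] [15.40755272 16.29121399] 124 thr 79.5
lid [0.6015 0.0041 0.2501] [0. 0.] cost 2.13
lid [0.6015 0.0041 0.2501] [22.9  0. ] cost 3.15
lid [0.6016 0.0042 0.2501] [44.8  0. ] cost 15.28
scene [263. 209.] [257. 183. 279. 223.] 0.86
top [247. 137.] [232. 122. 254. 148.] 0.79
-10.0 0.068 [0.6049 0.0078 0.2127] [ 6.4 -3.4 -8. ]
10.0 0.081 [0.604  0.0057 0.2156] [-2.4 -8.1 -8.9]
30.0 0.076 [0.6051 0.0072 0.2161] [ 8.9 -1.9 -3.9]
50.0 0.157 [ 0.601  -0.0015  0.222 ] [ 97.4 -10.3   1.1]
top [356. 276.] scene [120. 160.] X [ 0.1734 -0.3295  0.0875] res 0.6 fit [ 0.174  -0.3299  0.9484  0.8677] [94. 76. 98.]
top [190. 147.] scene [315. 200.] X [0.6016 0.1788 0.1056] res 0.6 fit [0.5999 0.1805 7.0549 0.6463] [81. 78. 71.]
top [284. 192.] scene [208. 198.] X [ 0.4439 -0.1219  0.0972] res 0.6 fit [  0.4441  -0.1219 -18.3035   0.93  ] [85. 84. 78.]
top [363. 223.] scene [122. 195.] X [ 0.3311 -0.3607  0.1169] res 1.5 fit [ 0.3297 -0.354  42.635   0.6779] [120.  72.  66.]
top [284. 141.] scene [226. 232.] X [ 0.6012 -0.125   0.137 ] res 0.7 fit [ 0.6011 -0.1244  0.2039  0.922 ] [78. 74. 68.]
```

```bash
python3 -m creep '[[45,0,-0.8,0,-7.07,0,0],[45,0,0,-1,0,0,0],[45,0,0,-1,0,0,0],[45,0,0,-1,0,0,0],[45,0,0,-0.8,0,0,0],[45,0,0,-0.5,0,0,0],[45,0,0,-0.2,0,0,0],[45,0,0,0,0,0,0]]'
python3 -m creep '[[45,0,0,-0.1,0,0,0],[45,0,0,0,0,0,0]]'
```

```text
time_s: 32.92
tcp_pos: [0.6008, -0.0222, 0.0737]
eef_rot: [179.9, -56.6, -89.9]
contact_force: [0.3, 0.2, -2.5]
gripper_width: 0.0599
gripper_force: 40.0
time_s: 33.08
tcp_pos: [0.6014, -0.0217, 0.0725]
eef_rot: [-179.8, -56.5, -90.1]
contact_force: [0.9, -0.2, -2.3]
gripper_width: 0.0596
gripper_force: 40.0
```

```bash
for i in 1 2 3; do :; done
python3 -m creep '[[45,0,0,-0.1,0,0,0],[45,0,0,0,0,0,0]]' | grep -E "tcp|contact"
python3 -m creep '[[45,0,0,-0.1,0,0,0],[45,0,0,0,0,0,0]]' | grep -E "tcp|contact"
python3 -m creep '[[45,0,0,-0.1,0,0,0],[45,0,0,0,0,0,0]]' | grep -E "tcp|contact"
```

```text
tcp_pos: [0.6011, -0.0218, 0.0697]
contact_force: [-0.0, -0.3, -2.3]
tcp_pos: [0.6011, -0.0218, 0.0671]
contact_force: [-0.1, 0.4, -2.2]
tcp_pos: [0.6013, -0.0219, 0.0668]
contact_force: [-3.1, 5.1, 11.5]
```

```bash
python3 -m creep '[[87.6,0,0,0,0,0,0],[87.6,0,0,0,0,0,0],[87.6,0,0,0,0,0,0],[87.6,0,0,0.4,0,0,0],[87.6,0,0.3,0.8,0,0,0],[87.6,0,0.3,1,0,0,0],[87.6,0,0.3,1,0,0,0],[87.6,0,0.3,1,0,0,0]]'
python3 -m creep '[[87.6,0,0,1,0,0,0],[87.6,0,0,1,0,0,0],[87.6,0,0,0,7.07,0,0],[87.6,0,0,0,7.07,0,0],[87.6,0,0,0,7.07,0,0],[87.6,0,0,0,7.07,0,0],[87.6,0,0,0,7.07,0,0],[87.6,0,0,0,7.07,0,0]]'
python3 -m creep '[[87.6,0,1,0,7.07,0,0],[87.6,0,1,0,7.07,0,0],[87.6,0,1,0,0,0,0],[87.6,0,1,0,0,0,0],[87.6,0,1,0,0,0,0],[87.6,0,0,0,0,0,0],[87.6,0,0,0,0,0,0]]'
python3 look.py | grep -v nomatch; python3 wr.py .08 .05
```

```text
time_s: 34.25
tcp_pos: [0.6006, 0.0081, 0.1709]
eef_rot: [180.0, -56.6, -90.0]
contact_force: [0.4, 0.1, -0.8]
gripper_width: 0.0873
gripper_force: 0.0
time_s: 34.92
tcp_pos: [0.6011, 0.0087, 0.2213]
eef_rot: [-179.8, -13.8, -90.0]
contact_force: [-0.6, -0.2, -0.8]
gripper_width: 0.0875
gripper_force: 0.0
time_s: 35.5
tcp_pos: [0.6005, 0.1339, 0.2196]
eef_rot: [180.0, 0.0, -89.9]
contact_force: [-1.0, -0.3, -1.0]
gripper_width: 0.0874
gripper_force: 0.0
top [284. 141.] scene [226. 232.] X [ 0.6012 -0.125   0.137 ] res 0.7 fit [ 0.601  -0.1249  0.3465  0.9424] [77. 73. 67.]
top [284. 192.] scene [208. 198.] X [ 0.444  -0.1218  0.0973] res 0.6 fit [  0.4434  -0.1224 -18.1065   0.9324] [55. 53. 50.]
top [356. 276.] scene [120. 160.] X [ 0.1735 -0.3295  0.0875] res 0.6 fit [ 0.1751 -0.3311  5.68    0.9072] [91. 73. 96.]
skip [191.18233585 140.57199303] 15
tcp [0.6008 0.1323 0.2195] [180.    0.  -90.1] t 35.8
0.76 [228. 192. 288. 240.] disc [0.6016 0.1618 0.13  ] 1091 fit [ 0.6006  0.1594 18.3144  0.5669]
```

```bash
python3 - <<'E'
from h import *
S=capture("scene");T=capture("top");W=capture("wrist")
for n,p in(("S",S),("T",T),("W",W)):
    print(n,proj(p,[[.601,-.005,.13],[.601,.177,.11]]).round().tolist(),[(round(d["conf"],2),np.round(d["bbox"]).astype(int).tolist()) for d in search_frame(p,"caddy3")])
c=disc(S,[*(proj(S,[.601,-.005,.13])[0]-10),*(proj(S,[.601,-.005,.13])[0]+10)]);d=disc(W,[*(proj(W,[.601,-.005,.13])[0]-25),*(proj(W,[.601,-.005,.13])[0]+25)]);print(c,d)
print(tri([(S,c[0]),(W,d[0])]))
E
python3 tiltfit.py .08 .601 -.005 .09 scene wrist
```

```text
S [[263.0, 218.0], [315.0, 199.0]] [(0.86, [110, 191, 140, 227]), (0.84, [251, 209, 276, 244]), (0.79, [301, 197, 328, 218]), (0.79, [214, 222, 239, 257]), (0.76, [198, 192, 218, 224]), (0.71, [110, 152, 140, 186])]
T [[247.0, 143.0], [191.0, 146.0]] [(0.8, [272, 132, 294, 154]), (0.71, [342, 210, 375, 241]), (0.71, [338, 266, 368, 287]), (0.6, [240, 135, 258, 159])]
W [[258.0, 27.0], [259.0, 235.0]] [(0.88, [230, 192, 290, 241]), (0.79, [221, 0, 300, 78])]
(array([255.08503221, 208.96999451]), np.int32(60)) (array([242.88147537,   4.32116351]), np.int32(131))
(array([ 0.6098229 , -0.00662354,  0.17400787]), np.float64(8.870003874228502))
scene [263. 224.] [249. 211. 272. 243.] 0.74
wrist [259.  39.] [220.   0. 301.  76.] 0.8
-10.0 0.014 [ 0.6012 -0.0073  0.088 ] [ 0.4 -0.4  0.3]
10.0 0.014 [ 0.6022 -0.0071  0.0893] [ 0.5  0.2 -1.2]
30.0 0.073 [ 0.6021 -0.0057  0.0919] [25.7 -0.5 -1.5]
50.0 0.08 [ 0.604  -0.007   0.0948] [28.6  3.7 -3.6]
```

```bash
python3 -m creep '[[87.6,0,-0.8,0,0,0,0],[87.6,0,-0.8,0,0,0,0],[87.6,0,-0.8,0,0,0,0],[87.6,0,-0.8,0,0,0,0],[87.6,0,-0.8,0,0,0,0],[87.6,0,-0.8,0,0,0,0],[87.6,0.03,-0.8,0,0,0,0],[87.6,0,0,0,0,0,0]]'
python3 -m creep '[[87.6,0,0,-1,0,0,0],[87.6,0,0,-1,0,0,0],[87.6,0,0,-1,0,0,0],[87.6,0,0,-1,0,0,0],[87.6,0,0,-1,0,0,0],[87.6,0,0,-0.5,0,0,0],[87.6,0,0,0,0,0,0]]' | grep tcp
python3 -m creep '[[45,0,0,0,0,0,0],[45,0,0,0,0,0,0],[45,0,0,0,0,0,0],[45,0,0,0,0,0,0],[45,0,0,0,0,0,0],[45,0,0,0,0,0,0]]' 30
python3 look.py | grep -v nomatch; python3 tiltfit.py .06 .601 .177 .08 scene
```

```text
time_s: 36.97
tcp_pos: [0.6015, -0.0097, 0.2194]
eef_rot: [180.0, -0.0, -90.1]
contact_force: [0.9, 0.8, 0.7]
gripper_width: 0.0879
gripper_force: 0.0
tcp_pos: [0.5995, -0.0071, 0.0784]
time_s: 38.05
tcp_pos: [0.602, -0.0069, 0.0829]
eef_rot: [-179.9, 0.0, -90.0]
contact_force: [-1.3, 1.8, 5.7]
gripper_width: 0.0598
gripper_force: 30.0
top [285. 137.] scene [226. 236.] X [ 0.6121 -0.1294  0.1355] res 0.8 fit [ 0.5984 -0.1246 -2.1809  0.9233] [63. 59. 53.]
scene [314. 204.] [302. 194. 327. 221.] 0.89
-10.0 0.021 [0.6029 0.1766 0.0779] [-1.5  1.3  1.5]
10.0 0.022 [0.6043 0.1752 0.0814] [-2.1  3.2  1.5]
30.0 0.065 [0.6025 0.1773 0.0794] [43.3 -3.9 -2.8]
50.0 0.04 [0.6021 0.176  0.0794] [69.7  9.2  3.2]
```

```bash
python3 -m creep '[[45,0,0,0.5,0,0,0],[45,0,0.5,0.5,0,0,0],[45,0,0.87,0,0,0,0],[45,0,0.87,0,0,0,0],[45,0,0.87,0,0,0,0],[45,0,0.87,0,0,0,0],[45,0,0.85,0,0,0,0],[45,0,0,0,0,0,0]]' | grep -E "tcp|contact"
python3 -m creep '[[45,0,0,0,0,0,0],[45,0,0,0,0,0,0],[45,0,0,-0.5,0,0,0],[45,0,0,-0.35,0,0,0],[45,0,0,-0.1,0,0,0],[45,0,0,0,0,0,0]]' | grep -E "tcp|contact"
python3 -m creep '[[45,0,0,-0.05,0,0,0],[45,0,0,0,0,0,0]]' | grep -E "tcp|contact"
```

```text
tcp_pos: [0.6012, 0.1159, 0.1065]
contact_force: [0.0, -0.2, -1.7]
tcp_pos: [0.6014, 0.1127, 0.0828]
contact_force: [0.2, -0.4, -2.3]
tcp_pos: [0.6016, 0.1127, 0.0827]
contact_force: [-3.2, -1.1, 6.8]
```

```bash
python3 -m creep '[[87.6,0,0,0,0,0,0],[87.6,0,0,0,0,0,0],[87.6,0,0,0,0,0,0],[87.6,0,0,0,0,0,0],[87.6,0,0,0.3,0,0,0],[87.6,0,0,0.8,0,0,0],[87.6,0,0,1,0,0,0],[87.6,0,0,1,0,0,0]]' | grep -E "tcp|contact"
python3 -m creep '[[87.6,0,0,1,0,0,0],[87.6,0,0,1,0,0,0],[87.6,0,-0.95,0,0,0,0],[87.6,0,-0.95,0,0,0,0],[87.6,0,-0.95,0,0,0,0],[87.6,0,-0.95,0,0,0,0],[87.6,0,-0.95,0,0,0,0],[87.6,0,-0.95,0,0,0,0]]' | grep -E "tcp|contact"
python3 -m creep '[[87.6,0,-0.95,0,0,0,0],[87.6,0,-0.95,0,0,0,0],[87.6,0,-0.95,0,0,0,0],[87.6,0,-0.9,0,0,0,0],[87.6,0,0,0,0,0,0],[87.6,0,0,0,0,0,0]]' | grep -E "tcp|contact"
python3 wr.py .09 .05; python3 tiltfit.py .08 .601 .1135 .09 scene|tail -4;python3 look.py
```

```text
tcp_pos: [0.6014, 0.1135, 0.1602]
contact_force: [0.5, -0.5, 0.3]
tcp_pos: [0.6016, -0.0298, 0.21]
contact_force: [1.4, 0.5, 0.4]
tcp_pos: [0.6015, -0.1236, 0.2096]
contact_force: [-0.2, 1.1, 0.8]
tcp [ 0.6016 -0.1228  0.2096] [-180.     0.   -90.1] t 41.6
0.71 [223. 151. 300. 234.] disc [ 0.6009 -0.1262  0.14  ] 2415 fit [ 0.6011 -0.1261  1.3025  0.967 ]
-10.0 0.02 [0.6035 0.1095 0.0905] [-1.3 -0.7 -1.7]
10.0 0.021 [0.6047 0.109  0.0926] [-0.7  1.9 -1.6]
30.0 0.105 [0.6033 0.112  0.089 ] [38.6 -1.5 -1.4]
50.0 0.107 [0.6028 0.1124 0.0887] [46.1  4.5  1.1]
top [368. 211.] scene [122. 202.] X [ 0.3683 -0.3715  0.1338] res 0.1 fit [ 0.3616 -0.3656 41.9915  0.5748] [102.  63.  58.]
top [187. 147.] scene [315. 200.] X [0.601  0.1842 0.1024] res 1.9 fit [  0.5979   0.189  -35.7852   0.5075] [89. 85. 78.]
nomatch [285.48791812 136.74058246] [array([[ 0.63622377, -0.13533169,  0.07      ]])]
```

```bash
python3 -m creep '[[87.6,0,-0.08,-1,0,0,0],[87.6,0,0,-1,0,0,0],[87.6,0,0,-1,0,0,0],[87.6,0,0,-1,0,0,0],[87.6,0,0,-0.7,0,0,0],[87.6,0,0,0,0,0,0],[87.6,0,0,0,0,0,0]]' | grep tcp
python3 -m creep '[[45,0,0,0,0,0,0],[45,0,0,0,0,0,0],[45,0,0,0,0,0,0],[45,0,0,0,0,0,0],[45,0,0,0,0,0,0],[45,0,0,0,0,0,0]]' 30 | grep -E "tcp|contact|width"
python3 -m creep '[[45,0,0,0.5,0,0,0],[45,0,0.5,0.5,0,0,0],[45,0,0.92,0,0,0,0],[45,0,0.92,0,0,0,0],[45,0,0.92,0,0,0,0],[45,0,0.92,0,0,0,0],[45,0,0.92,0,0,0,0],[45,0,0.92,0,0,0,0]]' | grep -E "tcp|contact"
python3 -m creep '[[45,0,0.88,0,0,0,0],[45,0,0,0,0,0,0],[45,0,0,0,0,0,0],[45,0,0,-0.5,0,0,0],[45,0,0,-0.35,0,0,0],[45,0,0,-0.1,0,0,0],[45,0,0,0,0,0,0]]' | grep -E "tcp|contact"
python3 -m creep '[[45,0,0,-0.05,0,0,0],[45,0,0,0,0,0,0]]' | grep -E "tcp|contact"
python3 wr.py .09 .05
```

```text
tcp_pos: [0.6013, -0.1244, 0.0913]
tcp_pos: [0.6018, -0.1245, 0.0926]
contact_force: [-2.0, 0.2, 5.0]
gripper_width: 0.0596
tcp_pos: [0.6014, 0.0276, 0.1171]
contact_force: [-0.0, 0.8, -2.3]
tcp_pos: [0.6011, 0.0473, 0.0928]
contact_force: [-0.2, 0.7, -2.6]
tcp_pos: [0.6014, 0.0474, 0.0925]
contact_force: [-2.1, 0.7, 5.3]
tcp [0.6014 0.0474 0.0925] [180.  -0. -90.] t 44.5
0.66 [186. 172. 333. 293.] disc [0.6021 0.0459 0.14  ] 1734 fit [0.6012 0.046  0.6244 0.5362]
0.61 [409.   0. 512.  39.] disc [ 0.5412 -0.0519  0.14  ] 1036 fit [ 0.4684 -0.1055 25.9979  0.7766]
```

```bash
python3 -m creep '[[87.6,0,0,0,0,0,0],[87.6,0,0,0,0,0,0],[87.6,0,0,0,0,0,0],[87.6,0,0,0,0,0,0],[87.6,0,0,0.3,0,0,0],[87.6,0,0,0.8,0,0,0],[87.6,0,0,1,0,0,0],[87.6,0,0,1,0,0,0]]' | grep -E "tcp|contact"
python3 -m creep '[[87.6,0,0,1,0,0,0],[87.6,0,0,1,0,0,0],[87.6,-0.79,-0.85,0,0,0,-2.29],[87.6,-0.79,-0.85,0,0,0,-2.29],[87.6,-0.79,-0.85,0,0,0,-2.29],[87.6,-0.79,-0.85,0,0,0,-2.29],[87.6,-0.79,-0.85,0,0,0,-2.29],[87.6,-0.79,-0.85,0,0,0,-2.29]]' | grep -E "tcp|contact"
python3 -m creep '[[87.6,-0.79,-0.85,0,0,0,-2.29],[87.6,-0.79,-0.85,0,0,0,-2.29],[87.6,0,0,0,0,0,0],[87.6,0,0,0,0,0,0],[87.6,0,0,0,0,0,0]]' | grep -E "tcp|contact|rot"
python3 wr.py .10 0; python3 look.py
```

```text
tcp_pos: [0.6014, 0.0478, 0.1703]
contact_force: [-0.2, -0.2, 0.5]
tcp_pos: [0.4821, -0.0804, 0.2199]
contact_force: [0.2, -0.7, 0.7]
tcp_pos: [0.4441, -0.1221, 0.22]
eef_rot: [-179.9, 0.0, -108.3]
contact_force: [0.9, 0.5, 0.1]
tcp [ 0.4442 -0.1218  0.2198] [-180.     0.  -108.3] t 46.3
0.68 [226. 142. 292. 214.] disc [ 0.4438 -0.1233  0.1   ] 1649 fit [  0.4442  -0.1233 -18.0743   0.9716]
nomatch [363.10218355 221.57504168] [array([[ 0.34335356, -0.3689289 ,  0.07      ]])]
top [338. 282.] scene [132. 158.] X [ 0.1562 -0.2836  0.056 ] res 2.3 fit [  0.1674  -0.3313 -37.2024   0.6824] [50. 41. 52.]
top [286. 189.] scene [208. 198.] X [ 0.4499 -0.1244  0.1067] res 0.3 fit [  0.447   -0.1237 -17.25     0.56  ] [116. 114. 106.]
skip [207.75927818 138.5587334 ] 24
```

```bash
python3 -m creep '[[87.6,0,-0.03,-1,0,0,0],[87.6,0,0,-1,0,0,0],[87.6,0,0,-1,0,0,0],[87.6,0,0,-1,0,0,0],[87.6,0,0,-1,0,0,0],[87.6,0,0,-1,0,0,0],[87.6,0,0,-0.7,0,0,0],[87.6,0,0,0,0,0,0]]' | grep -E "tcp|contact"
python3 -m creep '[[87.6,0,0,0,0,0,0],[45,0,0,0,0,0,0],[45,0,0,0,0,0,0],[45,0,0,0,0,0,0],[45,0,0,0,0,0,0],[45,0,0,0,0,0,0],[45,0,0,0,0,0,0]]' 30 | grep -E "tcp|contact|width"
python3 -m creep '[[45,0,0,0.5,0,0,0],[45,0,0,1,0,0,0],[45,0,0,1,0,0,0],[45,0,0,1,0,0,0],[45,0,0,0.5,0,0,0],[45,0,0,0,0,0,0],[45,0,0,0,0,0,0]]' | grep -E "tcp|contact|rot"
python3 tiltfit.py .06 .601 .177 .08 scene|tail -4|head -2; python3 tiltfit.py .08 .601 .112 .09 scene|tail -4 | head -2;python3 tiltfit.py .09 .601 .047 .095 scene|tail -4|head -2
```

```text
tcp_pos: [0.4413, -0.1227, 0.0485]
contact_force: [-1.1, -0.8, -0.3]
tcp_pos: [0.444, -0.1227, 0.0525]
contact_force: [-2.7, 1.9, 7.3]
gripper_width: 0.0597
tcp_pos: [0.4433, -0.1226, 0.1516]
eef_rot: [-180.0, 0.1, -108.4]
contact_force: [-0.4, 0.3, -5.2]
-10.0 0.059 [0.5973 0.1871 0.0675] [ 15.8 -10.7   1. ]
10.0 0.058 [0.6005 0.185  0.0737] [ 16.1 -11.8   3.6]
-10.0 0.047 [0.6019 0.1129 0.0904] [ 5.  -6.5 -4.1]
10.0 0.047 [0.607  0.1085 0.1017] [ 5.4 -4.8 -2. ]
-10.0 0.022 [0.6012 0.0453 0.093 ] [ 0.7 -1.2  2.3]
10.0 0.025 [0.6026 0.044  0.0962] [1.8 2.5 1.9]
```

```bash
python3 -m creep '[[45,0.79,0.36,0,0,0,2.29],[45,0.79,0.36,0,0,0,2.29],[45,0.79,0.36,0,0,0,2.29],[45,0.79,0.36,0,0,0,2.29],[45,0.79,0.36,0,0,0,2.29],[45,0.79,0.36,0,0,0,2.29],[45,0.79,0.36,0,0,0,2.29],[45,0.79,0.36,0,0,0,2.29]]' | grep -E "tcp|contact|rot"
python3 -m creep '[[45,0,0,-0.8,0,0,0],[45,0,0,-0.4,0,0,0],[45,0,0,0,0,0,0],[45,0,0.45,0,0,0,0],[45,0,0.45,0,0,0,0],[45,0,0.4,0,0,0,0],[45,0,0,0,0,0,0],[45,0,0,0,0,0,0]]' | grep -E "tcp|contact|rot"
python3 wr.py .10 .07
```

```text
tcp_pos: [0.6023, -0.0503, 0.1507]
eef_rot: [179.9, -0.0, -89.9]
contact_force: [0.4, -0.0, -3.9]
tcp_pos: [0.6019, -0.0171, 0.1227]
eef_rot: [-179.9, 0.0, -89.9]
contact_force: [-0.3, -0.5, -4.4]
tcp [ 0.6018 -0.0176  0.1225] [-179.9    0.   -90. ] t 50.1
0.85 [185. 168. 332. 293.] disc [ 0.6017 -0.0189  0.17  ] 2108 fit [ 0.6011 -0.0183  1.5023  0.5364]
```

```bash
python3 -m creep '[[45,0,0,-0.4,0,0,0],[45,0,0,-0.25,0,0,0],[45,0,0,-0.08,0,0,0],[45,0,0,0,0,0,0],[45,0,0,0,0,0,0]]' | grep -E "tcp|contact|rot"
python3 -m creep '[[45,0,0,-0.06,0,0,0],[45,0,0,0,0,0,0]]' | grep -E "tcp|contact|rot"
```

```text
tcp_pos: [0.6014, -0.0185, 0.103]
eef_rot: [180.0, -0.0, -90.0]
contact_force: [0.5, -0.4, -3.7]
tcp_pos: [0.6017, -0.0185, 0.1025]
eef_rot: [-180.0, -0.0, -90.0]
contact_force: [-1.7, -0.7, 2.1]
```

```bash
python3 -m creep '[[87.6,0,0,0,0,0,0],[87.6,0,0,0,0,0,0],[87.6,0,0,0,0,0,0],[87.6,0,0,0,0,0,0],[87.6,0,0,0.3,0,0,0],[87.6,0,0,0.8,0,0,0],[87.6,0,0,1,0,0,0],[87.6,0,0,1,0,0,0]]' | grep -E "tcp|contact"
python3 -m creep '[[87.6,0,0,1,0,0,0],[87.6,0,0,1,0,0,0],[87.6,0,0,0.9,0,0,0],[87.6,-0.04,0.95,0,0,0,0],[87.6,-0.04,0.95,0,0,0,0],[87.6,-0.04,0.95,0,0,0,0],[87.6,-0.04,0.95,0,0,0,0],[87.6,-0.04,0.95,0,0,0,0]]' | grep -E "tcp|contact"
python3 -m creep '[[87.6,-0.04,0.95,0,0,0,0],[87.6,-0.04,0.95,0,0,0,0],[87.6,-0.04,0.95,0,0,0,0],[87.6,-0.04,0.95,0,0,0,0],[87.6,-0.04,0.95,0,0,0,0],[87.6,-0.04,0.95,0,0,0,0],[87.6,-0.04,0.95,0,0,0,0],[87.6,-0.04,0.95,0,0,0,0]]' | grep -E "tcp|contact"
python3 -m creep '[[87.6,-0.04,0.95,0,0,0,0],[87.6,-0.04,0.95,0,0,0,0],[87.6,-0.04,0.95,0,0,0,0],[87.6,0,0,0,0,0,0],[87.6,0,0,0,0,0,0],[87.6,0,0,0,0,0,0]]' | grep -E "tcp|contact|rot"
cat > row.py <<'E'
from h import *
S=capture("scene");T=capture("top")
for h,y in((.06,.1765),(.08,.1125),(.09,.047),(.10,-.018)):
    X=np.array([.6015,y,.05+h]);o=[]
    for p in(S,T):
        c=proj(p,X)[0]
        try:
            d,a=disc(p,[*(c-9),*(c+9)]);o.append((p,d))
        except Exception: pass
    print(h,[at_z(p,[d],.05+h)[0][:2].round(4).tolist() for p,d in o],tri(o)[0].round(4),round(tri(o)[1],2))
E
python3 row.py
python3 - <<'E'
from h import *
W=capture("wrist");S=capture("scene");s=r.get_state();print(s["tcp_pos"].round(4))
for n,p in(("W",W),("S",S)):
  for t in("stamp","coaster"): print(n,t,[(round(d["conf"],2),np.round(d["bbox"]).astype(int).tolist()) for d in search_frame(p,t)])
a=W["frame"][:,:,::-1];b=cv2.resize(S["frame"][150:270,200:360,::-1],(512,384),interpolation=cv2.INTER_CUBIC)
cv2.imwrite("pics/s8.png",cv2.resize(np.hstack([a,b]),(800,300)))
E
```

```text
tcp_pos: [0.6014, -0.0184, 0.1806]
contact_force: [0.0, -0.1, -0.2]
tcp_pos: [0.5966, 0.1015, 0.2529]
contact_force: [-0.0, -0.5, 0.6]
tcp_pos: [0.5885, 0.2916, 0.2528]
contact_force: [-0.2, 0.4, 0.2]
tcp_pos: [0.5856, 0.3616, 0.2523]
eef_rot: [180.0, -0.0, -90.0]
contact_force: [0.1, -0.2, 0.1]
0.06 [[0.5984, 0.1657], [0.5978, 0.1711]] [0.5977 0.1691 0.1074] 0.73
0.08 [[0.6031, 0.1108], [0.6015, 0.1157]] [0.6018 0.114  0.1266] 0.63
0.09 [[0.6029, 0.0446], [0.6017, 0.0494]] [0.6019 0.0475 0.137 ] 0.66
0.1 [[0.6031, -0.0201], [0.6017, -0.0158]] [ 0.602  -0.0177  0.147 ] 0.59
[0.5859 0.3609 0.2525]
W stamp [(0.65, [245, 165, 271, 206])]
W coaster [(0.79, [226, 137, 291, 202])]
S stamp [(0.54, [354, 169, 369, 198])]
S coaster [(0.92, [343, 180, 374, 207])]
```

View pics/s8.png

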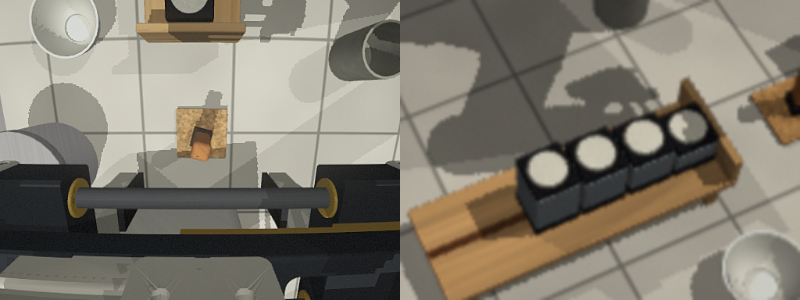

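```bash
cat > stamp.py <<'E'
from h import *
W=capture("wrist");S=capture("scene")
def best(p,t):
    o=outline_of(p,t); return o[0] if o else None
for n,p in(("W",W),("S",S)):
    d=best(p,"coaster"); q=[d["bbox"][0],d["bbox"][1],d["bbox"][2],d["bbox"][3]]
    print("coaster",n,at_z(p,[[(q[0]+q[2])/2,(q[1]+q[3])/2]],.008)[0].round(4))
ms=[(p,d["region"].astype(np.float32)) for p in(W,S) if (d:=best(p,"stamp"))]
def cost(x,y,a,use=ms):
    o=0
    for p,m in use:
        img=np.zeros((1536,2048),np.uint8)
        for b in(box(x,y,a,.018,.008,.034),box(x,y,a,.087,.026,.026)):
            q=cv2.convexHull(proj(p,b).astype(np.float32))[:,0];cv2.fillConvexPoly(img,np.round((q+.5)*64-8).astype(np.int32),1,shift=4)
        f=cv2.resize(img.astype(np.float32),(512,384),interpolation=cv2.INTER_AREA);o-=np.minimum(f,m).sum()/np.maximum(f,m).sum()
    return o/len(use)
for use in(ms,ms[:1],ms[1:]):
    R0=[]
    for a0 in np.radians(np.arange(-40,45,15)):
        m=minimize(lambda v:cost(.586+v[0]*.01,.363+v[1]*.01,a0+v[2]*.1,use),[0,0,0],method="Nelder-Mead",options=dict(maxfev=120,initial_simplex=[[0,0,0],[.5,0,0],[0,.5,0],[0,0,1]]))
        R0.append((round(m.fun,3),round(.586+m.x[0]*.01,4),round(.363+m.x[1]*.01,4),round((np.degrees(a0+m.x[2]*.1)+45)%90-45,1)))
    print(sorted(R0)[:3])
E
python3 stamp.py
```

```text
coaster W [0.586  0.3683 0.008 ]
coaster S [0.5981 0.3613 0.008 ]
[(np.float64(-0.906), np.float64(0.5892), np.float64(0.371), np.float64(-16.5)), (np.float64(-0.906), np.float64(0.5892), np.float64(0.3711), np.float64(-16.7)), (np.float64(-0.906), np.float64(0.5892), np.float64(0.3711), np.float64(-16.4))]
[(np.float64(-0.929), np.float64(0.589), np.float64(0.3715), np.float64(-16.9)), (np.float64(-0.929), np.float64(0.589), np.float64(0.3715), np.float64(-16.9)), (np.float64(-0.929), np.float64(0.589), np.float64(0.3715), np.float64(-15.9))]
[(np.float64(-0.926), np.float64(0.5913), np.float64(0.368), np.float64(-25.1)), (np.float64(-0.926), np.float64(0.5913), np.float64(0.3681), np.float64(-21.7)), (np.float64(-0.926), np.float64(0.5913), np.float64(0.3683), np.float64(-22.0))]
```

```bash
python3 -m creep '[[87.6,0.04,0.13,0,0,0,-5.6],[87.6,0.04,0.13,0,0,0,-5.6],[87.6,0.04,0.14,0,0,0,-5.5],[87.6,0,0,-0.8,0,0,0],[87.6,0,0,-1,0,0,0],[87.6,0,0,-1,0,0,0],[87.6,0,0,-1,0,0,0],[87.6,0,0,-1,0,0,0]]' | grep -E "tcp|contact"
python3 -m creep '[[87.6,0,0,-1,0,0,0],[87.6,0,0,-1,0,0,0],[87.6,0,0,-0.5,0,0,0],[87.6,0,0,0,0,0,0],[87.6,0,0,0,0,0,0]]' | grep -E "tcp|contact|rot"
python3 -m creep '[[10,0,0,0,0,0,0],[10,0,0,0,0,0,0],[10,0,0,0,0,0,0],[10,0,0,0,0,0,0],[10,0,0,0,0,0,0],[10,0,0,0,0,0,0],[10,0,0,0,0,0,0],[10,0,0,0,0,0,0]]' 40
python3 -m creep '[[10,0,0,0,0,0,0],[10,0,0,0,0,0,0],[10,0,0,0,0,0,0],[10,0,0,0,0,0,0]]' | grep -E "tcp|contact|width|force"
```

```text
tcp_pos: [0.5886, 0.3717, 0.1311]
contact_force: [-0.1, -0.4, -0.5]
tcp_pos: [0.5888, 0.3717, 0.0696]
eef_rot: [180.0, -0.1, -106.7]
contact_force: [-0.3, 0.2, 1.0]
time_s: 55.67
tcp_pos: [0.5886, 0.3717, 0.0696]
eef_rot: [180.0, -0.0, -106.7]
contact_force: [0.3, 0.8, 0.1]
gripper_width: 0.0399
gripper_force: 0.0
tcp_pos: [0.5886, 0.3717, 0.0694]
contact_force: [-0.2, -0.2, -0.4]
gripper_width: 0.0258
gripper_force: 39.8
```

```bash
python3 -m creep '[[10,0,0,0.5,0,0,0],[10,0,0,1,0,0,0],[10,0,0,1,0,0,0],[10,0,0,1,0,0,0],[10,0,0,1,0,0,0],[10,0,0,1,0,0,0],[10,0,0,1,0,0,0],[10,0,0,1,0,0,0]]' | grep -E "tcp|contact"
python3 -m creep '[[10,-0.03,-0.99,0.5,0,0,0.56],[10,-0.03,-0.99,0,0,0,0.56],[10,-0.03,-0.99,0,0,0,0.56],[10,-0.03,-0.99,0,0,0,0.56],[10,-0.03,-0.99,0,0,0,0.56],[10,-0.03,-0.99,0,0,0,0.56],[10,-0.03,-0.99,0,0,0,0.56],[10,-0.03,-0.99,0,0,0,0.56]]' | grep -E "tcp|contact"
python3 -m creep '[[10,-0.03,-0.99,0,0,0,0.56],[10,-0.03,-0.99,0,0,0,0.56],[10,-0.03,-0.99,0,0,0,0.56],[10,-0.03,-0.99,0,0,0,0.56],[10,-0.03,-0.99,0,0,0,0.56],[10,-0.03,-0.99,0,0,0,0.56],[10,-0.03,-0.99,0,0,0,0.56],[10,-0.03,-0.99,0,0,0,0.56]]' | grep -E "tcp|contact"
python3 -m creep '[[10,-0.03,-0.99,0,0,0,0.56],[10,-0.03,-0.99,0,0,0,0.56],[10,-0.03,-0.99,0,0,0,0.56],[10,-0.03,-0.99,0,0,0,0.56],[10,-0.03,-0.99,0,0,0,0.56],[10,-0.03,-0.99,0,0,0,0.56],[10,-0.03,-0.99,0,0,0,0.56],[10,-0.03,-0.99,0,0,0,0.56]]' | grep -E "tcp|contact"
python3 -m creep '[[10,-0.03,-0.99,0,0,0,0.56],[10,-0.03,-0.99,0,0,0,0.56],[10,-0.03,-0.99,0,0,0,0.56],[10,-0.03,-0.99,0,0,0,0.56],[10,-0.03,-0.99,0,0,0,0.56],[10,-0.03,-0.99,0,0,0,0.56],[10,0,0,0,0,0,0],[10,0,0,0,0,0,0]]' | grep -E "tcp|contact|rot|width"
python3 row.py; python3 - <<'E'
from h import *
W=capture("wrist")
for d in outline_of(W,"inkpad")[:2]: print(d["bbox"],round(d["conf"],2),at_z(W,[[(d["bbox"][0]+d["bbox"][2])/2,(d["bbox"][1]+d["bbox"][3])/2]],.014))
E
```

```text
tcp_pos: [0.5884, 0.3715, 0.2594]
contact_force: [-0.4, 0.5, -1.2]
tcp_pos: [0.5823, 0.1724, 0.2706]
contact_force: [-0.4, -0.1, -1.1]
tcp_pos: [0.5763, -0.0255, 0.2706]
contact_force: [-0.4, 0.2, -1.3]
tcp_pos: [0.5702, -0.2235, 0.2706]
contact_force: [0.8, 0.7, -0.7]
tcp_pos: [0.5655, -0.3719, 0.2697]
eef_rot: [180.0, 0.0, -90.0]
contact_force: [0.2, 0.4, -2.1]
gripper_width: 0.026
0.06 [[0.6022, 0.1753], [0.6007, 0.1802]] [0.6009 0.1787 0.1065] 0.62
0.08 [[0.603, 0.1108], [0.6016, 0.1157]] [0.6018 0.114  0.1266] 0.63
0.09 [[0.6029, 0.0446], [0.6017, 0.0494]] [0.6019 0.0475 0.137 ] 0.65
0.1 [[0.6031, -0.0201], [0.6017, -0.0159]] [ 0.602  -0.0177  0.147 ] 0.58
[223.2, 129.7, 296.4, 194.3] 0.75 [[ 0.56468862 -0.37631129  0.014     ]]
```

```bash
python3 -m creep '[[10,0.08,-0.04,-0.6,0,0,0],[10,0,0,-1,0,0,0],[10,0,0,-1,0,0,0],[10,0,0,-1,0,0,0],[10,0,0,-1,0,0,0],[10,0,0,-1,0,0,0],[10,0,0,-1,0,0,0],[10,0,0,-0.8,0,0,0]]' | grep -E "tcp|contact"
python3 -m creep '[[10,0,0,-0.1,0,0,0],[10,0,0,-0.1,0,0,0],[10,0,0,0,0,0,0]]' | grep -E "tcp|contact"
python3 -m creep '[[10,0,0,-0.08,0,0,0],[10,0,0,0,0,0,0],[10,0,0,0,0,0,0]]' | grep -E "tcp|contact"
python3 -m creep '[[10,0,0,-0.08,0,0,0],[10,0,0,0,0,0,0],[10,0,0,0,0,0,0]]' | grep -E "tcp|contact"
```

```text
tcp_pos: [0.5679, -0.3705, 0.0831]
contact_force: [0.2, 0.4, -0.9]
tcp_pos: [0.5689, -0.3716, 0.0805]
contact_force: [0.7, 0.1, -0.4]
tcp_pos: [0.5687, -0.3719, 0.0788]
contact_force: [0.2, 0.3, -1.9]
tcp_pos: [0.5689, -0.3722, 0.0774]
contact_force: [-0.9, 1.1, 5.4]
```

```bash
python3 -m creep '[[10,0,0,-0.05,0,0,0],[10,0,0,0,0,0,0],[10,0,0,0,0,0,0],[10,0,0,0.6,0,0,0],[10,0,0,1,0,0,0],[10,0,0,1,0,0,0],[10,0,0,1,0,0,0],[10,0,0,1,0,0,0]]' | grep -E "tcp|contact"
python3 -m creep '[[10,0,0,1,0,0,0],[10,0,0,1,0,0,0],[10,0.057,0.955,0.5,0,0,0],[10,0.057,0.955,0,0,0,0],[10,0.057,0.955,0,0,0,0],[10,0.057,0.955,0,0,0,0],[10,0.057,0.955,0,0,0,0],[10,0.057,0.955,0,0,0,0]]' | grep -E "tcp|contact"
python3 -m creep '[[10,0.057,0.955,0,0,0,0],[10,0.057,0.955,0,0,0,0],[10,0.057,0.955,0,0,0,0],[10,0.057,0.955,0,0,0,0],[10,0.057,0.955,0,0,0,0],[10,0.057,0.955,0,0,0,0],[10,0.057,0.955,0,0,0,0],[10,0.057,0.955,0,0,0,0]]' | grep -E "tcp|contact"
python3 -m creep '[[10,0.057,0.955,0,0,0,0],[10,0.057,0.955,0,0,0,0],[10,0.057,0.955,0,0,0,0],[10,0.057,0.955,0,0,0,0],[10,0.057,0.955,0,0,0,0],[10,0.057,0.955,0,0,0,0],[10,0.057,0.955,0,0,0,0],[10,0.057,0.955,0,0,0,0]]' | grep -E "tcp|contact"
python3 -m creep '[[10,0.057,0.955,0,0,0,0],[10,0,0,0,0,0,0],[10,0,0,0,0,0,0]]' | grep -E "tcp|contact"
python3 row.py
```

```text
tcp_pos: [0.568, -0.3718, 0.1909]
contact_force: [0.3, -0.9, -1.2]
tcp_pos: [0.5766, -0.2275, 0.2523]
contact_force: [0.5, -0.3, -1.4]
tcp_pos: [0.588, -0.0364, 0.2523]
contact_force: [1.1, -0.3, -1.3]
tcp_pos: [0.5994, 0.1546, 0.2523]
contact_force: [0.3, -0.7, -0.9]
tcp_pos: [0.6008, 0.1785, 0.2518]
contact_force: [-0.2, -0.9, -1.1]
0.06 [[0.6034, 0.1751], [0.605, 0.1654]] [0.6051 0.1689 0.1152] 1.28
0.08 [[0.6116, 0.1111], [0.6098, 0.1158]] [0.6103 0.1142 0.1264] 0.58
0.09 [[0.603, 0.0445], [0.6017, 0.0495]] [0.6019 0.0475 0.1367] 0.68
0.1 [[0.607, -0.0217], [0.6059, -0.0176]] [ 0.6062 -0.0194  0.1474] 0.58
```

```bash
python3 -m creep '[[10,0.03,-0.04,-0.7,0,0,0],[10,0,0,-1,0,0,0],[10,0,0,-0.9,0,0,0],[10,0,0,-0.4,0,0,0],[10,0,0,0,0,0,0],[10,0,0,0,0,0,0]]' | grep -E "tcp|contact"
python3 -m creep '[[10,0,0,-0.1,0,0,0],[10,0,0,0,0,0,0],[10,0,0,0,0,0,0]]' | grep -E "tcp|contact"
python3 -m creep '[[10,0,0,-0.08,0,0,0],[10,0,0,0,0,0,0],[10,0,0,0,0,0,0]]' | grep -E "tcp|contact"
python3 tiltfit.py .08 .601 .1135 .09 scene|tail -4|head -2;python3 tiltfit.py .10 .601 -.018 .1 scene|tail -4|head -2
```

```text
tcp_pos: [0.602, 0.1757, 0.1773]
contact_force: [0.2, 0.9, -0.1]
tcp_pos: [0.6022, 0.1765, 0.1754]
contact_force: [0.5, 0.4, -0.2]
tcp_pos: [0.6017, 0.1764, 0.1724]
contact_force: [0.8, 0.0, -1.4]
-10.0 0.053 [0.6019 0.1146 0.0876] [ 6.2 -5.9  0.8]
10.0 0.056 [0.6043 0.1127 0.0919] [ 6.1 -3.5  2.1]
-10.0 0.019 [ 0.602  -0.0185  0.0953] [-1.1 -1.1  0.4]
10.0 0.022 [ 0.604  -0.0198  0.0996] [-0.8  2.   0.9]
```

Outlines unchanged, so the disc shifts were shadow. Keep pressing.

```bash
python3 -m creep '[[10,0,0,-0.08,0,0,0],[10,0,0,0,0,0,0],[10,0,0,0,0,0,0]]' | grep -E "tcp|contact"
python3 -m creep '[[10,0,0,-0.06,0,0,0],[10,0,0,0,0,0,0],[10,0,0,0,0,0,0]]' | grep -E "tcp|contact"
```

```text
tcp_pos: [0.6022, 0.1764, 0.1714]
contact_force: [-1.6, -1.2, 5.3]
tcp_pos: [0.6023, 0.1764, 0.1713]
contact_force: [-5.6, -1.4, 14.6]
```

```bash
python3 -m creep '[[10,0,0,0.5,0,0,0],[10,0,0,1,0,0,0],[10,0,0,0.8,0,0,0],[10,0,-0.84,0,0,0,0],[10,0,-0.84,0,0,0,0],[10,0,-0.84,0,0,0,0],[10,0,0,0,0,0,0],[10,0,0,0,0,0,0]]' | grep -E "tcp|contact"
python3 -m creep '[[10,0,0,-0.6,0,0,0],[10,0,0,-0.5,0,0,0],[10,0,0,0,0,0,0],[10,0,0,0,0,0,0]]' | grep -E "tcp|contact"
python3 -m creep '[[10,0,0,-0.06,0,0,0],[10,0,0,0,0,0,0],[10,0,0,0,0,0,0]]' | grep -E "tcp|contact"
```

```text
tcp_pos: [0.6016, 0.1125, 0.2263]
contact_force: [0.4, -0.0, -0.6]
tcp_pos: [0.6014, 0.1137, 0.1982]
contact_force: [1.2, 0.1, -0.1]
tcp_pos: [0.602, 0.1137, 0.1979]
contact_force: [-0.6, 0.4, -1.4]
```

```bash
python3 -m creep '[[10,0,0,-0.1,0,0,0],[10,0,0,0,0,0,0],[10,0,0,0,0,0,0]]' | grep -E "tcp|contact"
python3 -m creep '[[10,0,0,-0.1,0,0,0],[10,0,0,0,0,0,0],[10,0,0,0,0,0,0]]' | grep -E "tcp|contact"
python3 -m creep '[[10,0,0,-0.07,0,0,0],[10,0,0,0,0,0,0],[10,0,0,0,0,0,0]]' | grep -E "tcp|contact"
```

```text
tcp_pos: [0.6016, 0.1133, 0.1948]
contact_force: [0.4, 0.4, -1.4]
tcp_pos: [0.6016, 0.1133, 0.1921]
contact_force: [1.3, -1.1, -1.7]
tcp_pos: [0.6021, 0.1133, 0.1914]
contact_force: [-1.2, -1.0, 4.2]
```

```bash
python3 -m creep '[[10,0,0,-0.04,0,0,0],[10,0,0,0,0,0,0],[10,0,0,0,0,0,0]]' | grep -E "tcp|contact"
python3 -m creep '[[10,0,0,0.5,0,0,0],[10,0,0,1,0,0,0],[10,0,0,0.7,0,0,0],[10,0,-0.88,0,0,0,0],[10,0,-0.88,0,0,0,0],[10,0,-0.88,0,0,0,0],[10,0,0,0,0,0,0],[10,0,0,0,0,0,0]]' | grep -E "tcp|contact"
python3 -m creep '[[10,0,0,-0.6,0,0,0],[10,0,0,-0.6,0,0,0],[10,0,0,0,0,0,0],[10,0,0,0,0,0,0]]' | grep -E "tcp|contact"
python3 -m creep '[[10,0,0,-0.06,0,0,0],[10,0,0,0,0,0,0],[10,0,0,0,0,0,0]]' | grep -E "tcp|contact"
python3 -m creep '[[10,0,0,-0.06,0,0,0],[10,0,0,0,0,0,0],[10,0,0,0,0,0,0]]' | grep -E "tcp|contact"
```

```text
tcp_pos: [0.6022, 0.1134, 0.1913]
contact_force: [-2.8, -0.7, 10.6]
tcp_pos: [0.6015, 0.0464, 0.2442]
contact_force: [-0.0, 0.0, -0.7]
tcp_pos: [0.6013, 0.0477, 0.2138]
contact_force: [0.4, -0.7, -0.4]
tcp_pos: [0.6021, 0.0477, 0.2138]
contact_force: [-0.7, 0.0, -1.1]
tcp_pos: [0.6017, 0.0473, 0.2117]
contact_force: [-0.1, -0.1, -0.6]
```

```bash
python3 -m creep '[[10,0,0,-0.06,0,0,0],[10,0,0,0,0,0,0],[10,0,0,0,0,0,0]]' | grep -E "tcp|contact"
python3 -m creep '[[10,0,0,-0.05,0,0,0],[10,0,0,0,0,0,0],[10,0,0,0,0,0,0]]' | grep -E "tcp|contact"
python3 -m creep '[[10,0,0,0.5,0,0,0],[10,0,0,1,0,0,0],[10,0,0,0.7,0,0,0],[10,0,-0.87,0,0,0,0],[10,0,-0.87,0,0,0,0],[10,0,-0.87,0,0,0,0],[10,0,0,0,0,0,0],[10,0,0,0,0,0,0]]' | grep -E "tcp|contact"
python3 -m creep '[[10,0,0,-0.6,0,0,0],[10,0,0,-0.6,0,0,0],[10,0,0,0,0,0,0],[10,0,0,0,0,0,0]]' | grep -E "tcp|contact"
python3 -m creep '[[10,0,0,-0.06,0,0,0],[10,0,0,0,0,0,0],[10,0,0,0,0,0,0]]' | grep -E "tcp|contact"
python3 -m creep '[[10,0,0,-0.06,0,0,0],[10,0,0,0,0,0,0],[10,0,0,0,0,0,0]]' | grep -E "tcp|contact"
```

```text
tcp_pos: [0.6016, 0.0473, 0.21]
contact_force: [0.8, -0.0, -1.3]
tcp_pos: [0.6016, 0.0473, 0.2087]
contact_force: [-0.6, -0.4, -1.1]
tcp_pos: [0.6016, -0.0188, 0.2639]
contact_force: [0.4, -0.1, -0.7]
tcp_pos: [0.6013, -0.0175, 0.2333]
contact_force: [0.2, -0.3, 0.0]
tcp_pos: [0.6021, -0.0177, 0.2331]
contact_force: [1.2, -0.4, -0.6]
tcp_pos: [0.6017, -0.0179, 0.2309]
contact_force: [-0.9, -0.1, 0.1]
```

```bash
python3 -m creep '[[10,0,0.87,0,0,0,0],[10,0,0.87,0,0,0,0],[10,0,0.87,0,0,0,0],[10,0,0,0,0,0,0],[10,0,0,-0.5,0,0,0],[10,0,0,-0.5,0,0,0],[10,0,0,0,0,0,0],[10,0,0,0,0,0,0]]' | grep -E "tcp|contact"
python3 -m creep '[[10,0,0,-0.08,0,0,0],[10,0,0,0,0,0,0],[10,0,0,0,0,0,0]]' | grep -E "tcp|contact"
python3 -m creep '[[10,0,0,-0.08,0,0,0],[10,0,0,0,0,0,0],[10,0,0,0,0,0,0]]' | grep -E "tcp|contact"
```

```text
tcp_pos: [0.6014, 0.047, 0.2055]
contact_force: [-0.0, -0.7, -1.1]
tcp_pos: [0.6019, 0.0472, 0.2044]
contact_force: [-0.3, 0.6, -1.1]
tcp_pos: [0.6017, 0.0473, 0.2019]
contact_force: [0.2, 0.6, -0.9]
```

```bash
python3 -m creep '[[10,0,0,-0.07,0,0,0],[10,0,0,0,0,0,0],[10,0,0,0,0,0,0]]' | grep -E "tcp|contact"
python3 -m creep '[[10,0,0,-0.05,0,0,0],[10,0,0,0,0,0,0],[10,0,0,0,0,0,0]]' | grep -E "tcp|contact"
python3 -m creep '[[10,0,0,0.5,0,0,0],[10,0,0,1,0,0,0],[10,0,0,0.3,0,0,0],[10,0,-0.87,0,0,0,0],[10,0,-0.87,0,0,0,0],[10,0,-0.87,0,0,0,0],[10,0,0,0,0,0,0],[10,0,0,0,0,0,0]]' | grep -E "tcp|contact"
python3 -m creep '[[10,0,0,-0.5,0,0,0],[10,0,0,-0.3,0,0,0],[10,0,0,0,0,0,0],[10,0,0,0,0,0,0]]' | grep -E "tcp|contact"
```

```text
tcp_pos: [0.6019, 0.0473, 0.2014]
contact_force: [-3.0, 0.4, 6.5]
tcp_pos: [0.6021, 0.0473, 0.2014]
contact_force: [-5.1, 1.4, 13.8]
tcp_pos: [0.6016, -0.0188, 0.2436]
contact_force: [-0.3, 0.2, -0.5]
tcp_pos: [0.6014, -0.0175, 0.2232]
contact_force: [-0.0, -0.2, -1.4]
```

```bash
python3 -m creep '[[10,0,0,-0.3,0,0,0],[10,0,0,-0.1,0,0,0],[10,0,0,0,0,0,0],[10,0,0,0,0,0,0]]' | grep -E "tcp|contact"
python3 -m creep '[[10,0,0,-0.07,0,0,0],[10,0,0,0,0,0,0],[10,0,0,0,0,0,0]]' | grep -E "tcp|contact"
python3 -m creep '[[10,0,0,-0.06,0,0,0],[10,0,0,0,0,0,0],[10,0,0,0,0,0,0]]' | grep -E "tcp|contact"
```

```text
tcp_pos: [0.6016, -0.0178, 0.2137]
contact_force: [0.9, 0.0, -1.2]
tcp_pos: [0.6017, -0.0179, 0.2121]
contact_force: [0.2, -0.0, -0.1]
tcp_pos: [0.6021, -0.018, 0.2114]
contact_force: [-1.1, -0.6, 3.9]
```

```bash
python3 -m creep '[[10,0,0,-0.05,0,0,0],[10,0,0,0,0,0,0],[10,0,0,0,0,0,0]]' | grep -E "tcp|contact"
python3 -m creep '[[10,0,0,0.5,0,0,0],[10,0,0,1,0,0,0],[10,0,0,0.7,0,0,0],[10,-0.035,0.91,0,0,0,0],[10,-0.035,0.91,0,0,0,0],[10,-0.035,0.91,0,0,0,0],[10,-0.035,0.91,0,0,0,0],[10,-0.035,0.91,0,0,0,0]]' | grep -E "tcp|contact"
python3 -m creep '[[10,-0.035,0.91,0,0,0,0],[10,-0.035,0.91,0,0,0,0],[10,-0.035,0.91,0,0,0,0],[10,-0.035,0.91,0,0,0,0],[10,-0.035,0.91,0,0,0,0],[10,-0.035,0.91,0,0,0,0],[10,-0.035,0.91,0,0,0,0],[10,-0.035,0.91,0,0,0,0]]' | grep -E "tcp|contact"
python3 -m creep '[[10,-0.035,0.91,0,0,0,0],[10,-0.035,0.91,0,0,0,0],[10,-0.035,0.91,0,0,0,0],[10,-0.035,0.91,0,0,0,0],[10,0,0,0,0,0,0],[10,0,0,0,0,0,0]]' | grep -E "tcp|contact"
python3 row.py; python3 - <<'E'
from h import *
W=capture("wrist")
for d in outline_of(W,"coaster")[:2]: print(d["bbox"],round(d["conf"],2),at_z(W,[[(d["bbox"][0]+d["bbox"][2])/2,(d["bbox"][1]+d["bbox"][3])/2]],.008))
E
```

```text
tcp_pos: [0.6022, -0.0181, 0.2114]
contact_force: [-3.4, 0.6, 11.7]
tcp_pos: [0.5969, 0.0969, 0.264]
contact_force: [-0.0, -0.1, -1.1]
tcp_pos: [0.5899, 0.279, 0.2638]
contact_force: [-0.2, 0.1, -1.2]
tcp_pos: [0.5863, 0.3699, 0.2631]
contact_force: [0.4, -1.3, -0.7]
0.06 [[0.599, 0.1667], [0.5987, 0.172]] [0.5985 0.1699 0.1078] 0.74
0.08 [[0.6031, 0.1109], [0.6016, 0.1157]] [0.6019 0.114  0.1267] 0.63
0.09 [[0.6029, 0.0446], [0.6017, 0.0495]] [0.6019 0.0475 0.137 ] 0.66
0.1 [[0.6031, -0.0201], [0.6017, -0.0158]] [ 0.602  -0.0177  0.147 ] 0.59
[228.0, 131.8, 292.4, 195.0] 0.98 [[0.58457905 0.36447434 0.008     ]]
```

```bash
python3 -m creep '[[10,0,-0.06,-0.6,0,0,0],[10,0,0,-1,0,0,0],[10,0,0,-1,0,0,0],[10,0,0,-1,0,0,0],[10,0,0,-1,0,0,0],[10,0,0,-1,0,0,0],[10,0,0,-1,0,0,0],[10,0,0,-0.8,0,0,0]]' | grep -E "tcp|contact"
python3 -m creep '[[10,0,0,-0.15,0,0,0],[10,0,0,0,0,0,0],[10,0,0,0,0,0,0]]' | grep -E "tcp|contact"
python3 -m creep '[[10,0,0,-0.07,0,0,0],[10,0,0,0,0,0,0],[10,0,0,0,0,0,0]]' | grep -E "tcp|contact"
```

```text
tcp_pos: [0.5866, 0.366, 0.0777]
contact_force: [-0.1, 0.3, -1.3]
tcp_pos: [0.5876, 0.3674, 0.0768]
contact_force: [-0.2, 0.7, 0.0]
tcp_pos: [0.5872, 0.3677, 0.0751]
contact_force: [0.7, -1.0, -0.7]
```

```bash
python3 -m creep '[[10,0,0,-0.1,0,0,0],[10,0,0,0,0,0,0],[10,0,0,0,0,0,0]]' | grep -E "tcp|contact"
python3 -m creep '[[10,0,0,-0.08,0,0,0],[10,0,0,0,0,0,0],[10,0,0,0,0,0,0]]' | grep -E "tcp|contact"
python3 -m creep '[[10,0,0,-0.06,0,0,0],[10,0,0,0,0,0,0],[10,0,0,0,0,0,0]]' | grep -E "tcp|contact"
```

```text
tcp_pos: [0.5867, 0.3674, 0.0713]
contact_force: [-0.6, -0.4, -1.5]
tcp_pos: [0.587, 0.3675, 0.0694]
contact_force: [1.3, 0.3, -0.4]
tcp_pos: [0.5871, 0.3676, 0.0694]
contact_force: [-3.5, -0.8, 9.4]
```

```bash
python3 -m creep '[[10,0,0,0.04,0,0,0],[40,0,0,0,0,0,0],[60,0,0,0,0,0,0],[87.6,0,0,0,0,0,0],[87.6,0,0,0,0,0,0],[87.6,0,0,0,0,0,0],[87.6,0,0,0,0,0,0],[87.6,0,0,0,0,0,0]]' | grep -E "tcp|contact|width"
python3 -m creep '[[87.6,0,0,0.4,0,0,0],[87.6,0,0,0.8,0,0,0],[87.6,0,0,1,0,0,0],[87.6,0,0,1,0,0,0],[87.6,0,0,1,0,0,0],[87.6,0,0,1,0,0,0],[87.6,0,0,1,0,0,0],[87.6,0,0,1,0,0,0]]' | grep -E "tcp|contact|width"
python3 -m creep '[[87.6,-0.8,0.3,0,0,0,0],[87.6,-0.8,0.3,0,0,0,0],[87.6,-0.8,0.3,0,0,0,0],[87.6,-0.8,0.3,0,0,0,0],[87.6,-0.8,0.3,0,0,0,0],[87.6,-0.8,0.3,0,0,0,0],[87.6,0,0,0,0,0,0],[87.6,0,0,0,0,0,0]]' | grep -E "tcp|contact|width"
python3 row.py;python3 - <<'E'
from h import *
S=capture("scene");T=capture("top")
f=lambda m:cv2.resize(m,(400,300),interpolation=cv2.INTER_CUBIC)
cv2.imwrite("pics/s9.png",np.hstack([f(S["frame"][140:275,205:385,::-1]),f(T["frame"][90:225,120:300,::-1])]))
E
```

```text
tcp_pos: [0.5868, 0.3673, 0.0687]
contact_force: [-0.2, -0.3, -0.1]
gripper_width: 0.0672
tcp_pos: [0.5867, 0.3672, 0.2512]
contact_force: [1.1, 1.2, -0.2]
gripper_width: 0.0875
tcp_pos: [0.4661, 0.4129, 0.2501]
contact_force: [0.1, 0.8, -0.7]
gripper_width: 0.0877
0.06 [[0.6034, 0.1751], [0.6019, 0.1799]] [0.6021 0.1784 0.1065] 0.61
0.08 [[0.6031, 0.1109], [0.6016, 0.1158]] [0.6019 0.114  0.1266] 0.63
0.09 [[0.6029, 0.0447], [0.6016, 0.0494]] [0.6019 0.0475 0.137 ] 0.64
0.1 [[0.603, -0.0201], [0.6017, -0.0159]] [ 0.602  -0.0177  0.147 ] 0.58
```

View pics/s9.png

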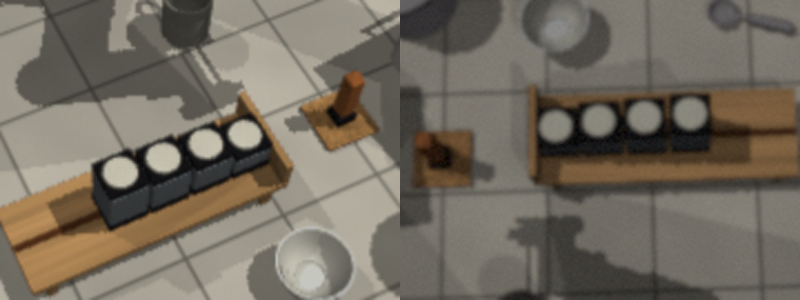

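The picture shows the four caddies in a straight, rising row against the stop. Their discs run from (119,172) to (243,135) in the scene view. The stamp stands upright on its coaster, and the hand is clear of everything.

```bash
python3 -c "
from plant import *
print(close_job())"
```

```text
the job is handed in; nothing more can be done
None
```

The job is handed in, verdict not shown: the four caddies present (60, 80, 90, 100 mm) stand in a row at the stop, all inked and stamped in order; the stamp is back on its coaster, and the 80 mm caddy, which tipped over mid-run, was righted and replaced before stamping.

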